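Load a sprung test rail: S-hook into its groove, ballast bin on the hook

TASK

Load the test stand: lift the red S-hook off its peg by its yellow grip, hang it over the sprung rail and, pressing only lightly, slide it along until it drops fully into the rail's one groove, then let go of it. Then hang the blue ballast bin by the kink in the middle of its handle in the hook's lower curl and leave it hanging level, free and still. Never push the hook hard against the rail, do not bottom the springs, and leave the other things on the bench alone.

Things in the scene. Friction and masses are not known exactly. Their poses are not given: they have to be found in the camera images.
- rail: Horizontal grey tube, 18 mm diameter, between two posts 190 mm to each side of its middle (black end blocks from 153 mm, 36 mm square). Origin: tube axis, midway, about 265 mm above the table; y along the rail, z up, open front to -x. Spring-mounted: it sinks straight down, giving from about 2.3 N, then about 1.25 mm per N, hard stop at 30 mm
- rail_top (a point): Top of the plain tube at its middle, axes as the rail's. The tube has ONE groove, 11 mm wide along the rail, 4.5 mm deep all round, showing an orange core; it lies anywhere within 30 mm to either side of this point, different every time and not measured: seen in pictures, or felt when the lightly pressed hook drops 4.5 mm and the load falls by up to 3.6 N
- hook: Red twisted S-hook, 7 mm bar, 90 g, 98 mm long below its origin, at the start on a 12 mm peg along its y (lift 45 mm to free it). Origin: underside of the upper curl's crown, which rests on the rail; 9 mm above the rail's axis on plain tube, 4.5 mm in the groove. Upper curl in the x-z plane, 32 mm wide inside, shank on the -x side, open end with black ball on +x reaching 31 mm below the origin
- grip (a point): Middle of the yellow grip tab on top of the S-hook, 30 mm above the hook's origin. Tab 24 mm (hook's x) by 12 mm (y), from 5 to 47 mm above the origin; pinch it along y from above; fingertips must stay above the origin
- curl (a point): On the S-hook, 87 mm below its origin: where the centre of the bin's handle bar lies when resting in the lower curl. Axes as the hook's. The lower curl lies in the y-z plane, opens upward, 17 mm wide inside; shank on the -y side (y = -12 mm), open end on the +y side with a 10 mm black ball at y = 16 mm whose top is 20 mm above this point
- bin: Blue open bin with fixed brass weights, 180 (x) by 90 (y) by 50 mm high, 0.26-0.4 kg. Origin: centre of its underside, z up. Rigid handle of 7 mm bar in the x-z plane: legs at x = -84 and 84 mm, top bar along x, axis 105 mm above the underside. Hold it by one of two black grip sleeves, 11 mm square, 26 mm long, centred at x = -67 and 67 mm on the top bar, pinched along y from above; near the rail, tilt the gripper back to clear it
- kink (a point): Centre of the bin's handle bar in the middle, where it has a raised kink, 5 mm above the rest of the bar, 110 mm above the bin's underside. Axes as the bin's
- capacitor: Aluminium can, 44 mm diameter, 55 mm high; not part of the job, origin at the centre of its underside
- bobbin: Copper bobbin, 50 mm diameter, 34 mm high; not part of the job, origin at the centre of its underside
- ballast: Loose brass weight, 36 mm diameter, 30 mm high; not part of the job, origin at the centre of its underside
- resistor: White ceramic bar, 70 by 22 by 20 mm; not part of the job, origin at the centre of its underside
Not all that is in view belongs to the job. Leave any green or orange look-alike of the hook alone.

How it is judged:
By the outcome, as a careful person would: the job done as asked, in the order asked, and still so for the second after the job is handed in, with the robot touching nothing.
It also fails if it takes over 72 s, if anything falls off the work surface, if the arm or the gripper's body presses on something with over 40 N, if the wrist force passes 120 N, or if a joint passes its speed limit or range.

ROBOT

A 6-joint arm with a two-finger parallel gripper is mounted at the origin on the work surface. World frame = base frame: x ahead of the robot, y to its left, z up, the work surface at z = 0. Lengths are in m, angles in rad, forces in N, time in s.
With the tool pointing down it reaches from about 0.375 to 0.975 m from the base axis. Payload 3.8 kg.
Tool frame: the origin (TCP) lies at the centre of the arm's flange, where the gripper is bolted on; the fingertips stand 173 mm ahead of it and the grasp point (between the pads) lies manip.grip_depth ahead of it (manip.grip_depth is the distance from the TCP to the grasp point, in m); y points along the fingers, z is the direction in which the jaws open and shut, and the axes are right-handed (so a half turn about y gives the same grasp; the last joint's range is limited). The gripper opens to 85 mm and grips with 20 to 120 N. Pads are 22 mm wide; open, the fingers measure 114 mm over their backs; the gripper's body (76 mm by 85 mm) begins 54 mm behind the grasp point. The pads swing forward as they close: fully open they stand 13 mm farther back than shut.
Start: joints at [1.288, 0.264, 1.604, -0, 1.274, -0.037], TCP at [0.164, 0.655, 0.405] pointing down, gripper open.
Joint ranges: [-2.63, 2.63], [-0.94, 2.18], [0.31, 2.57], [-1.31, 4.45], [0, 2.66], [-2.55, 2.55]. Speed limits (rad/s): [2.57, 2.57, 3.14, 3.14, 3.14, 3.14].

INTERFACE

Orientations are given as a unit quaternion [x, y, z, w].
In Python, from plant import manip gives the robot as it stands.
- The arm moves only by the tool arm_command, never from a script. Its argument "increments" is text: rows parted by semicolons, each of 5 numbers parted by spaces: the finger opening in mm, from 0 to 85.4, then the shift along the tool's x, y, z in units of 30 mm (1.0 is 30 mm), then the turn about the tool's y in units of 6 degrees (1.0 is 6 degrees). In form: fingers dx dy dz turn; .... A call has 1 to 8 rows; each row is the pose to reach, as a shift and turn from the pose commanded when the call began, along the tool's axes at that moment; what a row does not reach only later rows make up. A row lasts 1/12 s, in which the tool goes at most 41.7 mm and 7.16 degrees, less where a joint would pass 70% of its speed; a pose out of reach is approached as far as the arm can. A call with a gripper value outside its range is refused whole. The fingers move at their own pace and stop on an object; "newtons" is the grip in N (left out, the last holds). Time passes only in rows, so rows that repeat a pose let the fingers close. It gives the time, the measured TCP pose, the force and the opening at its end, in the units of the state.
- manip.observe(): the state, without advancing time (a new reading comes with each control period).
- manip.get_image(name): name is "scene" or "side" or "wrist"; returns a dict with "frame" (480x640x3 uint8, red, green, blue), "depth" (480x640 float32, m along the optical axis (not along the pixel's ray), 0 where there is no reading), "vfov" (degrees; the focal length in pixels is half the picture's height over the tangent of half this angle, whatever the lens; pixels are square), "cx", "cy" (the principal point, pixels), "distortion" ([k1, k2, p1, p2, k3] as OpenCV has them; the pictures are not rectified), "cam_to_world" (4x4, takes a point from camera to world coordinates); the wrist camera has in their place "hand_eye" (4x4, takes a point from camera to tool coordinates, whose origin is the TCP and whose axes are the tool frame's). Camera axes: x right, y down, z forward; pixel columns grow to the right and rows downward; lengths in m; the calibration is good to about 2 mm. A picture is of the moment at which its call begins: read the wrist's pose just before it.
- manip.finish_job(): hands the job in, once; it reports no verdict.
The state is a dict: "time": time; "joint_positions": joint angles; "dq": joint speeds; "effort": joint torques, N m; "tcp_pos": TCP position; "eef_rot": TCP orientation; "wrist_force": force on the tool from outside, world axes, zero at the start; "torque": the same for the moment, N m; "finger_gap": finger opening in m.
Only numpy, scipy, OpenCV 4.12 (cv2) and the standard library are available. Lean on these libraries where they do the work, as an engineer would, in place of code of your own. Each camera call takes 0.05 s, during which the arm holds its last target.

## Working session

There is one attempt and no reset: what is moved stays moved. The work goes in short steps, Python scripts to look and compute and a tool call to move; the robot and the scene stay as the last step left them, time stands still between calls to the robot, and variables do not carry over. Pictures are saved under pics/ and viewed, and the job is handed in when it is done.

Besides the shell and the picture viewer there is one more tool, called after "Request:" in YAML: its name, and indented under it one key for each argument. arm_command: Moves the arm, as the interface text tells. Its arguments: {"type":"object","properties":{"increments":{"type":"string"},"newtons":{"type":"number"}},"required":["increments"]}

```bash
ls; mkdir -p pics; cat > h.py <<'E'
import numpy as np, cv2
from plant import manip
from scipy.spatial.transform import Rotation as R
def K(im):
    H=im['frame'].shape[0]; f=H/2/np.tan(np.radians(im['vfov'])/2)
    return np.array([[f,0,im['cx']],[0,f,im['cy']],[0,0,1]])
def tw(im,st=None):
    if 'cam_to_world' in im: return np.array(im['cam_to_world'])
    T=np.eye(4);T[:3,:3]=R.from_quat(st['eef_rot']).as_matrix();T[:3,3]=st['tcp_pos']
    return T@np.array(im['hand_eye'])
def ray(im,uv,st=None):
    p=cv2.undistortPoints(np.array([[uv]],float),K(im),np.array(im['distortion'],float))[0,0]
    T=tw(im,st); return T[:3,3],T[:3,:3]@np.array([p[0],p[1],1.])
def px(im,uv,st=None,r=1):
    u,v=map(int,map(round,uv)); d=im['depth'][v-r:v+r+1,u-r:u+r+1]; d=d[d>0]
    o,dr=ray(im,uv,st); return o+dr*np.median(d) if d.size else None
def proj(im,P,st=None):
    T=np.linalg.inv(tw(im,st)); P=np.atleast_2d(P)
    rv=cv2.Rodrigues(T[:3,:3])[0]
    return cv2.projectPoints(P.astype(float),rv,T[:3,3],K(im),np.array(im['distortion'],float))[0][:,0]
def cloud(im,st=None,step=1):
    H,W=im['depth'].shape; v,u=np.mgrid[0:H:step,0:W:step]
    uv=np.stack([u.ravel(),v.ravel()],1).astype(float)
    p=cv2.undistortPoints(uv[:,None],K(im),np.array(im['distortion'],float))[:,0]
    d=im['depth'][::step,::step].ravel(); T=tw(im,st)
    P=(np.c_[p,np.ones(len(p))]*d[:,None])@T[:3,:3].T+T[:3,3]
    return P.reshape(v.shape+(3,))
def save(im,n,crop=None,s=1):
    f=im['frame'][:,:,::-1]
    if crop: x0,y0,x1,y1=crop; f=f[y0:y1,x0:x1]
    f=cv2.resize(f,None,fx=s,fy=s,interpolation=cv2.INTER_CUBIC); cv2.imwrite('pics/'+n+'.png',f)
E
python3 - <<'E'
from h import *
import pickle
st=manip.observe();print(st, manip.grip_depth)
for n in ['scene','side','wrist']:
    im=manip.get_image(n);save(im,n+'0');pickle.dump((im,st),open(n+'0.pkl','wb'))
    print(n,im['vfov'],im['distortion'],tw(im,st).round(3).tolist())
E
```

```text
pics
{'time': 0.0, 'joint_positions': array([ 1.28810644e+00,  2.64765148e-01,  1.60537421e+00, -4.74389096e-05,
        1.27369351e+00, -3.69055044e-02]), 'dq': array([-1.21508280e-03,  5.96737004e-04,  2.70565305e-05, -7.57300143e-04,
        4.24908109e-05, -2.93154469e-05]), 'effort': array([ 3.33613498e-04, -5.15123391e+01, -3.67308176e+01, -1.58531038e-04,
        1.33815286e-02, -1.76562116e-05]), 'tcp_pos': array([0.16415697, 0.65438298, 0.40335339]), 'eef_rot': array([ 0.70255862, -0.08678459,  0.08656419, -0.70098963]), 'wrist_force': array([-0.02813936,  0.86331805, -0.85443158]), 'torque': array([-0.02076372,  0.04949144, -0.00506845]), 'finger_gap': 0.08519720000118217} 0.1547
scene 51.666482684359885 [-0.03139643  0.          0.          0.          0.        ] [[0.313, 0.524, -0.792, 1.655], [0.95, -0.167, 0.264, -0.368], [0.006, -0.835, -0.55, 0.951], [0.0, 0.0, 0.0, 1.0]]
side 55.32466404793999 [0.02256514 0.         0.         0.         0.        ] [[0.893, -0.241, 0.38, 0.133], [-0.45, -0.482, 0.752, -0.792], [0.002, -0.843, -0.539, 0.735], [0.0, 0.0, 0.0, 1.0]]
wrist 63.138270752099324 [0.02100082 0.         0.         0.         0.        ] [[0.243, 0.923, 0.298, 0.089], [0.97, -0.23, -0.077, 0.673], [-0.003, 0.308, -0.951, 0.373], [0.0, 0.0, 0.0, 1.0]]
```

View pics/scene0.png

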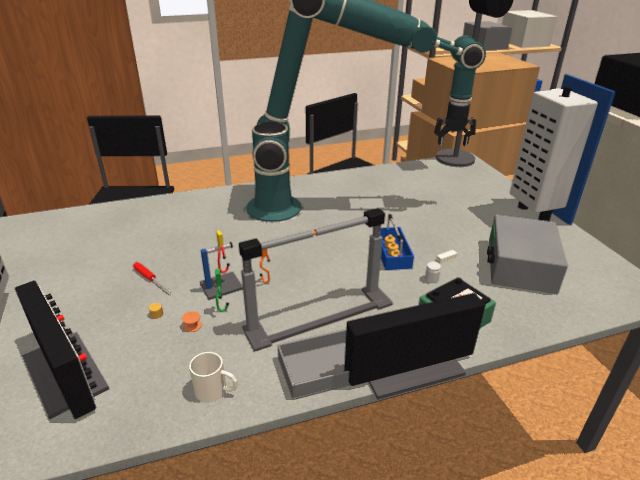

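View pics/side0.png

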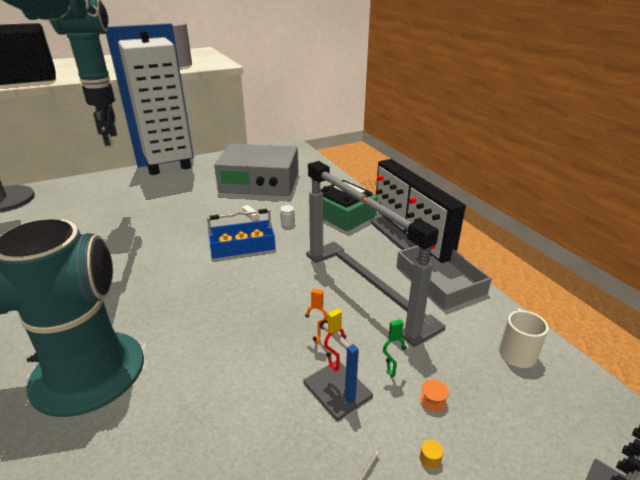

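View pics/wrist0.png

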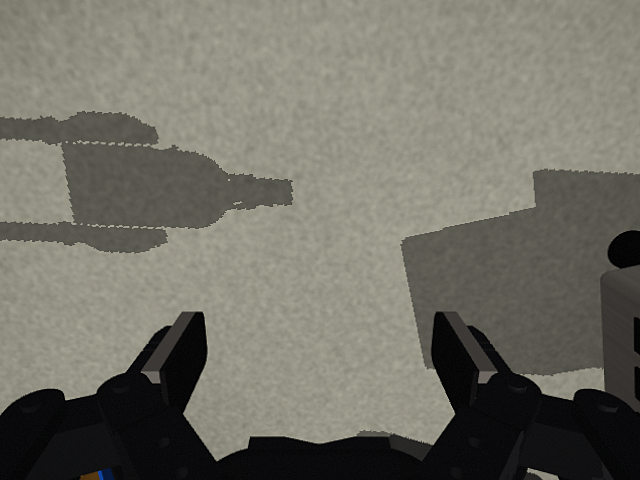

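The scene view shows the rail from (250,245) to (375,215) with the orange groove near (315,232), the bin at (395,247) and the peg stand at (218,270). Hook candidates in the scene view:
- Red with a yellow grip at (221,245)
- Orange at (264,265)
- Green at (220,290)

I choose the red one with the yellow grip, and check it in a close crop.

```bash
python3 - <<'E'
from h import *
import pickle
sc,st=pickle.load(open('scene0.pkl','rb'));sd,_=pickle.load(open('side0.pkl','rb'))
save(sc,'sc_hook',(180,215,300,330),5);save(sd,'sd_hook',(290,270,430,420),5)
save(sc,'sc_rail',(235,195,425,285),4);save(sd,'sd_rail',(200,150,450,260),3)
print(R.from_quat(st['eef_rot']).as_matrix().round(3))
E
```

```text
[[ 0.97  -0.001  0.243]
 [-0.243 -0.002  0.97 ]
 [-0.    -1.    -0.002]]
```

View pics/sc_hook.png

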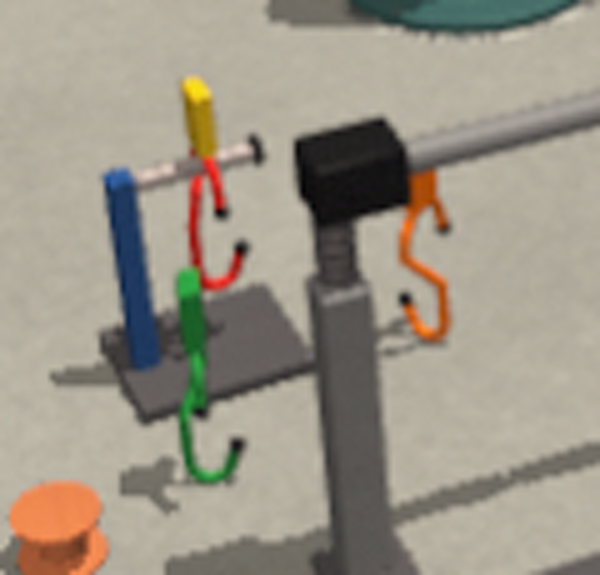

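View pics/sd_hook.png

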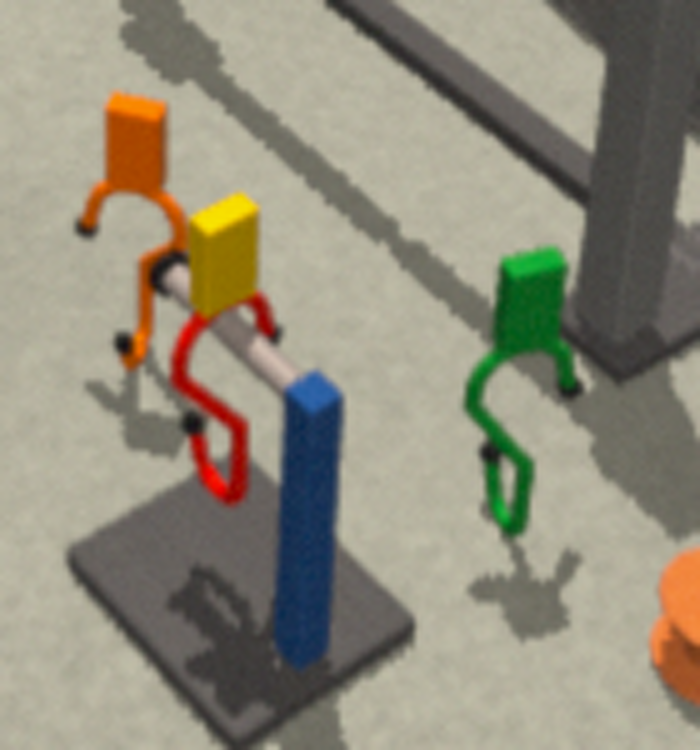

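View pics/sc_rail.png

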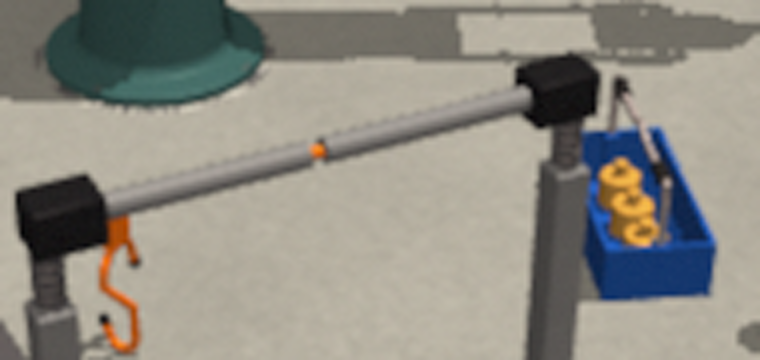

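View pics/sd_rail.png

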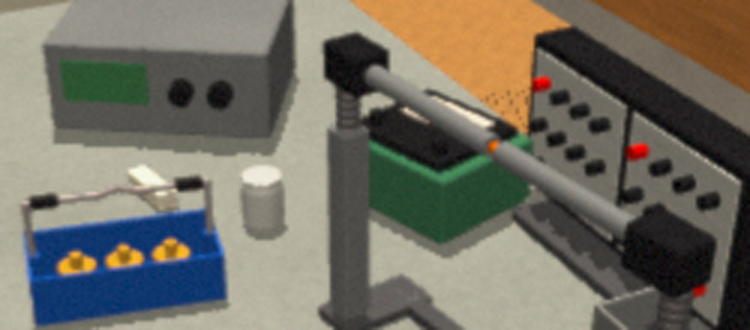

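The crops confirm the choice: the red hook has the yellow tab and sits on the peg of the blue stand (scene crop (197,115)). The orange and green ones stand apart. The groove is at scene (314.7,232.7) and side (364.5,198.5).

```bash
cat > meas.py <<'E'
from h import *
import pickle
D={n:pickle.load(open(n+'0.pkl','rb'))[0] for n in['scene','side']}
def seg(n,rng,box):
    im=D[n];hsv=cv2.cvtColor(im['frame'],cv2.COLOR_RGB2HSV);m=cv2.inRange(hsv,*rng)>0
    b=np.zeros_like(m);b[box[1]:box[3],box[0]:box[2]]=1;return m&b&(im['depth']>0)
C={n:cloud(D[n]) for n in D}
def rep(name,n,m):
    P=C[n][m]; print(name,n,len(P),'med',np.median(P,0).round(4),'p2',np.percentile(P,3,0).round(4),'p98',np.percentile(P,97,0).round(4)); return P
Y=((22,150,120),(35,255,255)); Rd=((0,180,120),(6,255,255));G=((50,150,50),(75,255,255));B=((105,150,60),(125,255,255));O=((7,180,150),(18,255,255))
for n,bx in[('scene',(205,225,235,255)),('side',(320,305,345,340))]: rep('tab',n,seg(n,Y,bx))
for n,bx in[('scene',(205,235,240,285)),('side',(320,320,350,380))]: rep('red',n,seg(n,Rd,bx))
for n,bx in[('scene',(205,265,240,315)),('side',(380,315,410,380))]: rep('green',n,seg(n,G,bx))
for n,bx in[('scene',(255,245,275,290)),('side',(305,285,332,345))]: rep('orange',n,seg(n,O,bx))
for n,bx in[('scene',(305,225,325,240)),('side',(355,190,375,205))]: rep('groove',n,seg(n,O,bx))
for n,bx in[('scene',(370,220,420,275)),('side',(205,210,280,260))]:
    P=rep('bin',n,seg(n,B,bx)); 
    top=P[P[:,2]>0.04][:,:2].astype(np.float32); print(cv2.minAreaRect(top))
for n,bx in[('scene',(200,245,215,295)),('side',(340,340,360,410))]: rep('post',n,seg(n,B,bx))
E
python3 meas.py
```

```text
tab scene 69 med [ 0.4378 -0.2592  0.1803] p2 [ 0.4191 -0.2644  0.155 ] p98 [ 0.4448 -0.2534  0.1938]
tab side 266 med [ 0.4255 -0.2641  0.1789] p2 [ 0.4168 -0.2672  0.1548] p98 [ 0.4386 -0.2562  0.1939]
red scene 51 med [ 0.4313 -0.2631  0.101 ] p2 [ 0.4133 -0.2716  0.0547] p98 [ 0.4513 -0.2467  0.1489]
red side 165 med [ 0.4267 -0.2648  0.1042] p2 [ 0.4081 -0.2743  0.0539] p98 [ 0.4469 -0.2488  0.147 ]
green scene 111 med [ 0.5547 -0.2883  0.11  ] p2 [ 0.5361 -0.2988  0.0073] p98 [ 0.5677 -0.2789  0.1468]
green side 372 med [ 0.5425 -0.2912  0.1124] p2 [ 0.5262 -0.301   0.0095] p98 [ 0.5635 -0.2813  0.1447]
orange scene 81 med [ 0.4615 -0.1389  0.0809] p2 [ 4.398e-01 -1.528e-01  4.000e-04] p98 [ 0.472  -0.1249  0.1288]
orange side 294 med [ 0.4533 -0.1414  0.1152] p2 [ 0.4382 -0.1548  0.0085] p98 [ 0.4666 -0.1278  0.1452]
groove scene 7 med [ 0.6234 -0.0319  0.2666] p2 [ 0.2878 -0.0373  0.0492] p98 [0.625  0.0743 0.2691]
groove side 7 med [ 0.6213 -0.0337  0.2692] p2 [ 0.6199 -0.0398  0.2642] p98 [ 0.6239 -0.0309  0.2709]
bin scene 717 med [0.5024 0.3042 0.031 ] p2 [0.3419 0.2443 0.0023] p98 [0.5235 0.3558 0.0524]
((0.4295901656150818, 0.30481046438217163), (0.09045442193746567, 0.19324365258216858), 76.6640625)
bin side 1547 med [0.4254 0.2734 0.0303] p2 [0.3419 0.2454 0.0039] p98 [0.5113 0.3596 0.0498]
((0.42930224537849426, 0.3033560812473297), (0.09850478172302246, 0.17642025649547577), 79.03697967529297)
post scene 184 med [ 0.444  -0.3098  0.0863] p2 [ 0.4373 -0.3158  0.0193] p98 [ 0.4494 -0.3033  0.1487]
post side 526 med [ 0.4333 -0.3162  0.0875] p2 [ 0.4296 -0.3192  0.02  ] p98 [ 0.4432 -0.3066  0.148 ]
```

```bash
cat > meas2.py <<'E'
from meas import *
from scipy.optimize import least_squares
# rail: gray points between
allP=np.concatenate([C[n].reshape(-1,3) for n in C])
m=(abs(allP[:,0]-.622)<.03)&(abs(allP[:,1]+.01)<.13)&(abs(allP[:,2]-.265)<.025)
for n in C:
    P=C[n].reshape(-1,3); m=(abs(P[:,0]-.622)<.05)&(abs(P[:,1]+.01)<.14)&(abs(P[:,2]-.265)<.02); Q=P[m]
    def f(p):
        a=np.stack([p[0]+p[1]*(Q[:,1]),p[2]+p[3]*Q[:,1]],1); d=Q[:,[0,2]]-a; return np.hypot(*d.T)-.009
    r=least_squares(f,[.622,0,.265,0],loss='soft_l1',f_scale=.001); print(n,len(Q),'rail x=a+b y, z=c+d y',r.x.round(4),'yaw deg',-np.degrees(np.arctan(r.x[1])),np.std(f(r.x)).round(4))
    # extents: black end blocks
    hsv=cv2.cvtColor(D[n]['frame'],cv2.COLOR_RGB2HSV)
    blk=(hsv[...,2]<60)&(abs(C[n][...,0]-.622)<.06)&(abs(C[n][...,2]-.265)<.03)
    for lo,hi in[(-.3,-.1),(.05,.3)]:
        q=C[n][blk&(C[n][...,1]>lo)&(C[n][...,1]<hi)]; print(' block y',np.percentile(q[:,1],[2,50,98]).round(4) if len(q) else None, np.median(q,0).round(4) if len(q) else '')
# sleeves
for n in C:
    hsv=cv2.cvtColor(D[n]['frame'],cv2.COLOR_RGB2HSV)
    blk=(hsv[...,2]<70)&(abs(C[n][...,0]-.43)<.12)&(abs(C[n][...,1]-.3)<.07)&(abs(C[n][...,2]-.107)<.012)
    for lo,hi in[(.3,.43),(.43,.55)]:
        q=C[n][blk&(C[n][...,0]>lo)&(C[n][...,0]<hi)]; print(n,'sleeve',len(q),q.mean(0).round(4) if len(q) else '')
# hook outline
for nm,rng,bx in[('red',Rd,(318,318,352,382)),('tab',Y,(320,305,345,340))]:
    P=C['side'][seg('side',rng,bx)]; P=P[P[:,2].argsort()]
    print(nm); 
    for z in np.arange(.05,.2,.006):
        q=P[abs(P[:,2]-z)<.003]
        if len(q): print(round(z,3),len(q),q.min(0).round(3)[:2],q.mean(0).round(3)[:2],q.max(0).round(3)[:2])
    if nm=='tab': print(cv2.minAreaRect(P[:,:2].astype(np.float32)))
E
python3 meas2.py | sed -n '15,200p'; python3 - <<'E'
from h import *
import pickle
sd,_=pickle.load(open('side0.pkl','rb')); save(sd,'/sd_hook2',(310,295,360,400),7)
E
```

```text
post scene 184 med [ 0.444  -0.3098  0.0863] p2 [ 0.4373 -0.3158  0.0193] p98 [ 0.4494 -0.3033  0.1487]
post side 526 med [ 0.4333 -0.3162  0.0875] p2 [ 0.4296 -0.3192  0.02  ] p98 [ 0.4432 -0.3066  0.148 ]
scene 747 rail x=a+b y, z=c+d y [ 0.6296 -0.1491  0.2727 -0.0033] yaw deg 8.479842203934354 0.0043
 block y [-0.2317 -0.2102 -0.1835] [ 0.6613 -0.2102  0.2759]
 block y [0.1195 0.1421 0.1657] [0.6112 0.1421 0.2756]
side 875 rail x=a+b y, z=c+d y [ 0.6122 -0.0935  0.2704 -0.0397] yaw deg 5.342981631611392 0.0049
 block y [-0.2349 -0.2193 -0.1873] [ 0.6361 -0.2193  0.2735]
 block y [0.1158 0.1312 0.1604] [0.5857 0.1312 0.275 ]
scene sleeve 8 [0.3664 0.3153 0.1089]
scene sleeve 14 [0.4946 0.2889 0.1081]
side sleeve 29 [0.3634 0.3133 0.1075]
side sleeve 26 [0.4938 0.2868 0.1068]
red
0.05 4 [ 0.426 -0.263] [ 0.427 -0.259] [ 0.427 -0.255]
0.056 23 [ 0.425 -0.27 ] [ 0.428 -0.259] [ 0.43 -0.25]
0.062 12 [ 0.424 -0.274] [ 0.427 -0.261] [ 0.431 -0.249]
0.068 11 [ 0.424 -0.275] [ 0.428 -0.26 ] [ 0.432 -0.247]
0.074 9 [ 0.424 -0.274] [ 0.428 -0.267] [ 0.431 -0.247]
0.08 6 [ 0.428 -0.275] [ 0.
[... 517 characters left out ...]
] [ 0.449 -0.257]
0.14 12 [ 0.409 -0.266] [ 0.422 -0.262] [ 0.446 -0.258]
0.146 19 [ 0.411 -0.265] [ 0.423 -0.262] [ 0.445 -0.259]
tab
0.152 10 [ 0.417 -0.266] [ 0.426 -0.264] [ 0.437 -0.259]
0.158 35 [ 0.417 -0.268] [ 0.426 -0.264] [ 0.439 -0.257]
0.164 24 [ 0.417 -0.267] [ 0.425 -0.264] [ 0.439 -0.258]
0.17 36 [ 0.417 -0.268] [ 0.427 -0.264] [ 0.439 -0.258]
0.176 29 [ 0.417 -0.267] [ 0.425 -0.263] [ 0.439 -0.258]
0.182 38 [ 0.417 -0.268] [ 0.426 -0.264] [ 0.438 -0.258]
0.188 35 [ 0.416 -0.267] [ 0.426 -0.263] [ 0.441 -0.257]
0.194 59 [ 0.418 -0.267] [ 0.429 -0.261] [ 0.439 -0.254]
((0.42853644490242004, -0.26069989800453186), (0.024109330028295517, 0.012841319665312767), 8.602251052856445)
```

```bash
cat > rail.py <<'E'
from h import *
import pickle
from scipy.optimize import least_squares
def railpts(im,st=None):
    P=cloud(im,st).reshape(-1,3); xr=.6205-.1445*(P[:,1]+.033)
    m=(abs(P[:,0]-xr)<.018)&(abs(P[:,1]+.033)<.14)&(abs(P[:,2]-.265)<.017)
    return P[m]
def fit(Q,n):
    def f(p):
        y=Q[:,1]+.033; d=np.stack([(Q[:,0]-p[0]-p[1]*y)/np.sqrt(1+p[1]**2),Q[:,2]-p[2]-p[3]*y],1); return np.hypot(*d.T)-.009
    r=least_squares(f,[.6205,-.1445,.265,0],loss='soft_l1',f_scale=.0007)
    print(n,len(Q),r.x.round(4),'yaw',(-np.degrees(np.arctan(r.x[1]))).round(2),np.median(abs(f(r.x))).round(5));return r.x
if __name__=='__main__':
    D={n:pickle.load(open(n+'0.pkl','rb'))[0] for n in['scene','side']}
    for n in D: fit(railpts(D[n]),n)
    fit(np.concatenate([railpts(D[n]) for n in D]),'both')
    # groove: triangulate
    A=[];b=[]
    for n,uv in[('scene',(314.7,232.7)),('side',(364.5,198.3))]:
        o,d=ray(D[n],uv);d/=np.linalg.norm(d);M=np.eye(3)-np.outer(d,d);A.append(M);b.append(M@o); print(n,px(D[n],uv).round(4))
    print(np.linalg.lstsq(np.concatenate(A),np.concatenate(b),rcond=None)[0].round(4))
    save(D['side'],'gr_sd',(345,180,385,215),16);save(D['scene'],'gr_sc',(295,217,335,247),16)
E
python3 rail.py
```

```text
scene 697 [ 0.6227 -0.1421  0.2644  0.0007] yaw 8.09 0.00124
side 784 [ 6.233e-01 -1.413e-01  2.651e-01  6.000e-04] yaw 8.04 0.00066
both 1481 [ 6.230e-01 -1.415e-01  2.648e-01  4.000e-04] yaw 8.06 0.00091
scene [ 0.6245 -0.0331  0.266 ]
side [ 0.6228 -0.0342  0.2669]
[ 0.6239 -0.0327  0.2658]
```

View pics/sd_hook2.png

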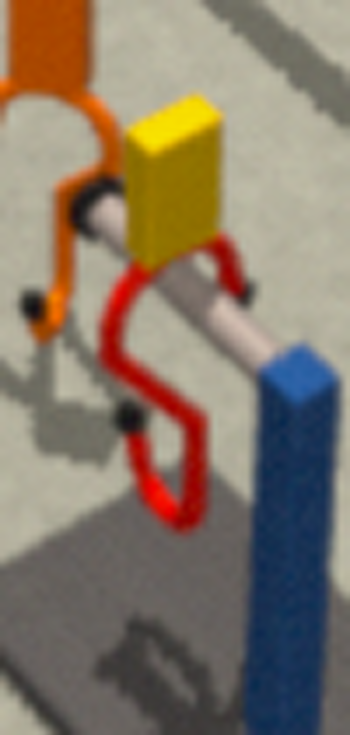

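```bash
cd pics; python3 -c "
import cv2,numpy as np
a=cv2.imread('gr_sd.png');b=cv2.imread('gr_sc.png');a=cv2.resize(a,(600,int(600*a.shape[0]/a.shape[1])));cv2.imwrite('gr_sd2.png',a)"
```

```text
(no output)
```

View pics/gr_sd.png

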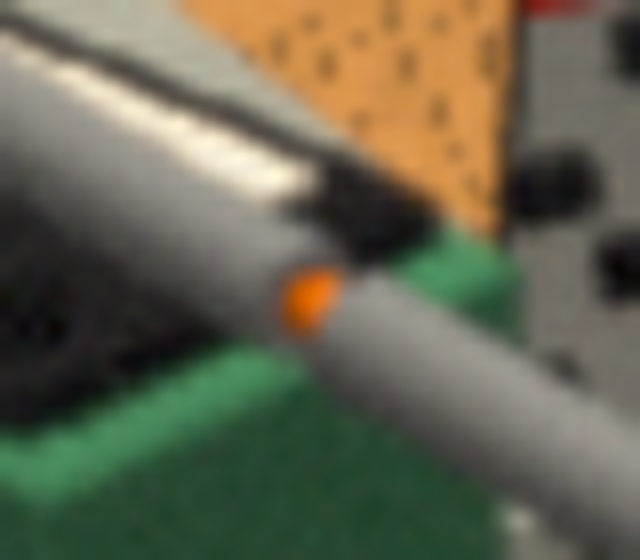

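View pics/gr_sc.png

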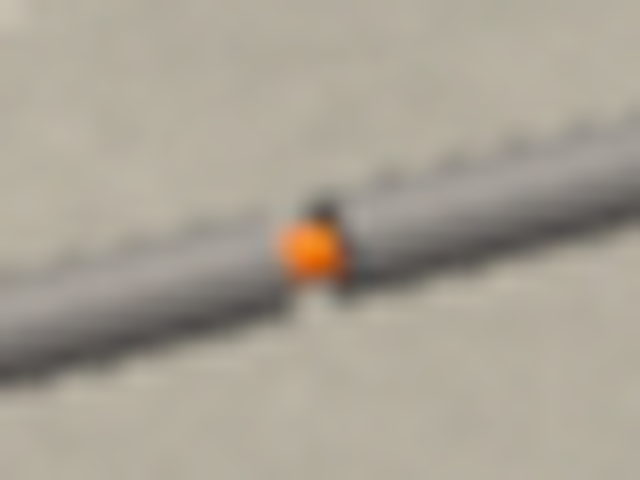

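```bash
cat > go.py <<'E'
import sys
from h import *
def inc(x,y,z,yaw=None,st=None):
    """TCP target world, yaw of tool x in deg -> dx dy dz turn"""
    st=st or manip.observe(); M=R.from_quat(st['eef_rot']).as_matrix()
    d=M.T@(np.array([x,y,z])-st['tcp_pos'])/.03
    cy=np.degrees(np.arctan2(M[1,0],M[0,0])); t=0 if yaw is None else -(yaw-cy)/6
    print('t %.2f tcp %s yaw %.2f F %s gap %.1f'%(st['time'],st['tcp_pos'].round(4),cy,np.round(st['wrist_force'],2),st['finger_gap']*1e3))
    print('inc %.3f %.3f %.3f %.3f'%(*d,t))
if __name__=='__main__': inc(*map(float,sys.argv[1:]))
E
python3 go.py .46 .2 .43 0
```

```text
t 0.15 tcp [0.1642 0.6544 0.4036] yaw -14.08 F [0.13 0.32 0.21] gap 85.4
inc 13.250 -0.857 -12.295 -2.347
```

Request:
arm_command:
  increments: "50 13.2 -0.9 -12.3 -2.3;50 13.2 -0.9 -12.3 -2.3;50 13.2 -0.9 -12.3 -2.3;50 13.2 -0.9 -12.3 -2.3;50 13.2 -0.9 -12.3 -2.3;50 13.2 -0.9 -12.3 -2.3;50 13.2 -0.9 -12.3 -2.3;50 13.2 -0.9 -12.3 -2.3"
  newtons: 40

```text
time: 0.82
tcp_pos: [0.3457, 0.3734, 0.4211]
eef_rot: [0.707, -0.002, 0.002, -0.707]
wrist_force: [1.1, 1.2, 0.2]
finger_gap: 0.0501
```

```bash
python3 go.py .46 .0 .43 8.3; python3 go.py .4285 -.2607 .40 8.3
```

```text
t 0.82 tcp [0.3457 0.3734 0.4211] yaw -0.25 F [1.1  1.2  0.18] gap 50.1
inc 3.866 -0.293 -12.429 -1.426
t 0.82 tcp [0.3457 0.3734 0.4211] yaw -0.25 F [1.1  1.2  0.18] gap 50.1
inc 2.854 0.709 -21.123 -1.426
```

Request:
arm_command:
  increments: "50 3.9 -0.3 -12.4 -1.4;50 3.9 -0.3 -12.4 -1.4;50 3.9 -0.3 -12.4 -1.4;50 3.9 -0.3 -12.4 -1.4;50 3.9 -0.3 -12.4 -1.4;50 3.9 -0.3 -12.4 -1.4;50 3.9 -0.3 -12.4 -1.4;50 3.9 -0.3 -12.4 -1.4"

```text
time: 1.48
tcp_pos: [0.4425, 0.0583, 0.429]
eef_rot: [-0.705, -0.05, 0.05, 0.705]
wrist_force: [1.1, 0.2, 0.0]
finger_gap: 0.0498
```

```bash
python3 go.py .4285 -.2607 .40 8.3
```

```text
t 1.48 tcp [0.4425 0.0583 0.429 ] yaw 8.12 F [1.09 0.24 0.04] gap 49.8
inc -1.963 0.964 -10.460 -0.030
```

Request:
arm_command:
  increments: "50 -1.9 0.5 -9.8 0;50 -1.9 0.5 -9.8 0;50 -1.9 0.5 -9.8 0;50 -1.9 0.5 -9.8 0;50 -1.9 0.5 -9.8 0;50 -1.9 0.5 -9.8 0;50 -1.9 0.5 -9.8 0;50 -1.9 0.5 -9.8 0"

```text
time: 2.15
tcp_pos: [0.4268, -0.2437, 0.4135]
eef_rot: [0.706, 0.048, -0.049, -0.705]
wrist_force: [0.9, 0.9, -0.0]
finger_gap: 0.0497
```

Request:
arm_command:
  increments: "50 0 0.3 0 0;50 0 0.3 0 0;50 0 0.3 0 0"

```text
time: 2.4
tcp_pos: [0.4274, -0.2374, 0.4035]
eef_rot: [-0.704, -0.05, 0.051, 0.706]
wrist_force: [-0.8, 0.9, 0.5]
finger_gap: 0.0499
```

```bash
python3 - <<'E'
from go import *
import pickle
st=manip.observe(); im=manip.get_image('wrist'); pickle.dump((im,st),open('w1.pkl','wb')); save(im,'w1')
inc(.4285,-.2607,.336,8.3,st)
E
```

```text
t 2.40 tcp [ 0.4274 -0.2374  0.4035] yaw 8.16 F [-0.77  0.92  0.5 ] gap 49.9
inc -0.071 2.250 -0.779 -0.023
```

View pics/w1.png

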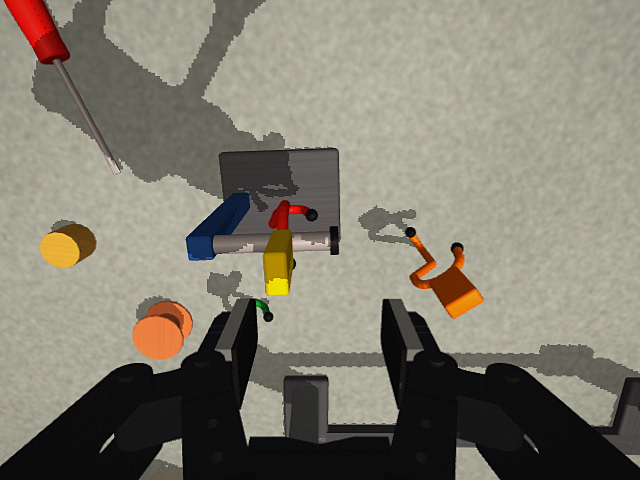

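The wrist view shows the yellow tab's top at (277,287) and its lower end at (278,235), with the peg behind it and the fingers at (235,340) and (400,340). I'll refine the tab position from this.

```bash
python3 - <<'E'
from go import *
import pickle
im,st=pickle.load(open('w1.pkl','rb'))
hsv=cv2.cvtColor(im['frame'],cv2.COLOR_RGB2HSV);m=cv2.inRange(hsv,(22,150,100),(35,255,255))>0;m[:225]=0;m[300:]=0;m[:,:255]=0;m[:,300:]=0
P=cloud(im,st)[m];top=P[P[:,2]>np.percentile(P[:,2],97)-.003]
print(len(P),len(top),top.mean(0).round(4),cv2.minAreaRect(top[:,:2].astype(np.float32)))
P=cloud(im,st)
# peg points & rest
for n,b in[('peg',(218,236,262,250)),('pegend',(332,230,338,252))]:
    q=P[b[1]:b[3],b[0]:b[2]].reshape(-1,3);print(n,np.median(q,0).round(4),q[:,2].max().round(4))
E
```

```text
1362 985 [ 0.4283 -0.2589  0.1949] ((0.3961329460144043, -0.25797227025032043), (0.015007125213742256, 0.09187917411327362), 88.28359985351562)
peg [ 0.4323 -0.2858  0.1459] 0.3736
pegend [ 0.4217 -0.2285  0.1486] 0.1507
```

Request:
arm_command:
  increments: "50 0 0 -0.75 0;50 0 0.8 -0.75 0;50 0 1.6 -0.75 0;50 0 2.3 -0.75 0;50 0 2.3 -0.75 0;50 0 2.3 -0.75 0"

```text
time: 2.95
tcp_pos: [0.4308, -0.2594, 0.3351]
eef_rot: [-0.705, -0.05, 0.052, 0.706]
wrist_force: [0.5, -0.8, 0.9]
finger_gap: 0.0499
```

```bash
python3 - <<'E'
from go import *
st=manip.observe(); im=manip.get_image('wrist'); save(im,'w2')
inc(.4285,-.2600,.335,8.3)
E
```

```text
t 3.00 tcp [ 0.4314 -0.26    0.3366] yaw 8.23 F [-0.13 -0.48  0.3 ] gap 49.9
inc -0.097 0.053 0.015 -0.012
```

View pics/w2.png

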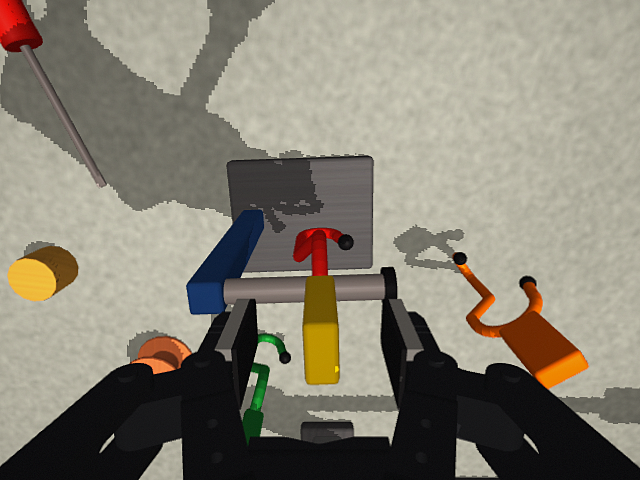

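The tab is at (321,335), centred between the pads at (255,340) and (385,340). Closing.

Request:
arm_command:
  increments: "50 -0.1 0 0 0;30 -0.1 0 0 0;5 -0.1 0 0 0;5 -0.1 0 0 0;5 -0.1 0 0 0;5 -0.1 0 0 0;5 -0.1 0 0 0"
  newtons: 40

```text
time: 3.58
tcp_pos: [0.4282, -0.2619, 0.3369]
eef_rot: [0.706, 0.05, -0.05, -0.705]
wrist_force: [-0.4, -0.5, 4.8]
finger_gap: 0.0112
```

```bash
python3 - <<'E'
from go import *
st=manip.observe(); im=manip.get_image('wrist'); save(im,'w3')
inc(.4285,-.2600,.335,8.3)
E
```

```text
t 3.63 tcp [ 0.4283 -0.2619  0.3369] yaw 8.11 F [0.11 0.2  5.34] gap 11.3
inc 0.017 0.062 0.062 -0.031
```

View pics/w3.png

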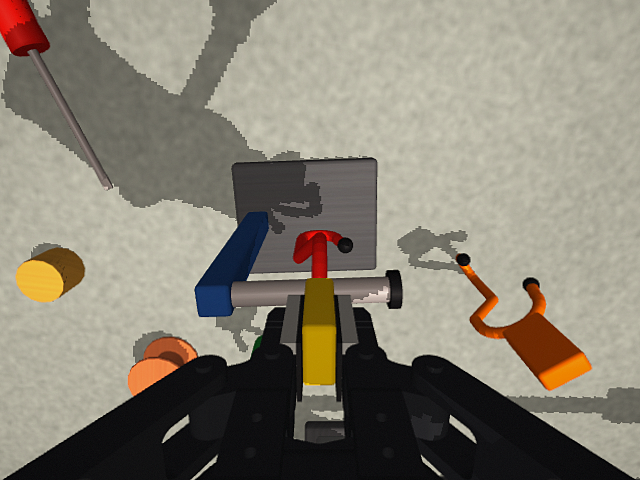

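Request:
arm_command:
  increments: "5 0 -0.3 0 0;5 0 -0.65 0 0;5 0 -0.9 0 0;5 -0.07 -1.07 0 0;5 -0.3 -1.27 0 0;5 -0.5 -1.5 0 0;5 -0.5 -1.5 0 0;5 -0.5 -1.5 0 0"

```text
time: 4.3
tcp_pos: [0.4127, -0.2638, 0.3815]
eef_rot: [0.706, 0.05, -0.049, -0.705]
wrist_force: [0.4, -0.2, -0.7]
finger_gap: 0.0114
```

```bash
python3 - <<'E'
from go import *
st=manip.observe(); im=manip.get_image('side'); save(im,'s4',(280,220,400,420),4);
print(st['tcp_pos'],st['wrist_force'],st['finger_gap'])
E
```

```text
[ 0.41272029 -0.26378335  0.38153581] [ 0.41078213 -0.20070719 -0.72441617] 0.011420244847640683
```

View pics/s4.png

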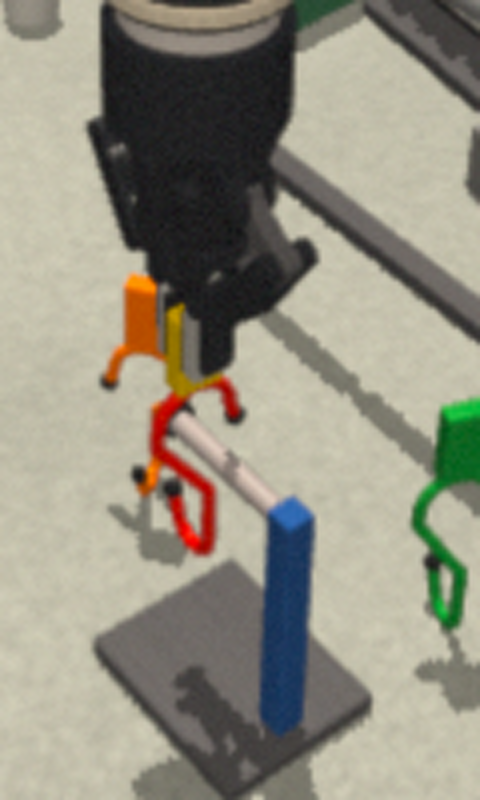

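The hook is off the peg in the side crop: the peg passes under its open end and the wrist feels only the hook's weight. Pulling out and up.

Request:
arm_command:
  increments: "5 -0.6 -0.2 0 0;5 -1.2 -0.6 0 0;5 -1.2 -1.6 0 0;5 -1.2 -2.6 0 0;5 -1.2 -4.3 0 0;5 -1.2 -4.3 0 0;5 -1.2 -4.3 0 0;5 -1.2 -4.3 0 0"

```text
time: 5.02
tcp_pos: [0.3775, -0.2687, 0.5097]
eef_rot: [0.705, 0.05, -0.05, -0.705]
wrist_force: [-0.5, -0.7, -1.5]
finger_gap: 0.0114
```

```bash
cat > hk.py <<'E'
# hook origin target relative to rail point: n (perp along rail x), s along rail y, h above axis ; hook yaw -> TCP target
import sys
from go import *
RX,RZ=.623,.2648; YR=8.06; G=np.array([.6232,-.0333])
def tgt(n,s,h,psi,off=(0,0,.188)):
    a=np.radians(YR); ex=np.array([np.cos(a),np.sin(a)]); ey=np.array([-np.sin(a),np.cos(a)])
    p=G+n*ex+s*ey; st=manip.observe(); inc(p[0]-off[0],p[1]-off[1],RZ+h+off[2],YR+psi,st)
if __name__=='__main__':
    v=list(map(float,sys.argv[1:]));tgt(v[0]/1e3,v[1]/1e3,v[2]/1e3,v[3])
E
python3 hk.py -90 15 58 -30
```

```text
t 5.02 tcp [ 0.3775 -0.2687  0.5097] yaw 8.12 F [-0.52 -0.66 -1.49] gap 11.4
inc 6.216 -0.036 7.115 5.010
```

Request:
arm_command:
  increments: "5 6.2 0 7.1 5;5 6.2 0 7.1 5;5 6.2 0 7.1 5;5 6.2 0 7.1 5;5 6.2 0 7.1 5;5 6.2 0 7.1 5;5 6.2 0 7.1 5;5 6.2 0 7.1 5"

```text
time: 5.68
tcp_pos: [0.5329, -0.0274, 0.5059]
eef_rot: [-0.694, 0.135, -0.131, 0.695]
wrist_force: [-0.1, -0.2, -0.3]
finger_gap: 0.0115
```

Request:
arm_command:
  increments: "5 0 0 0 0;5 0 0 0 0;5 0 0 0 0"

```text
time: 5.93
tcp_pos: [0.531, -0.0319, 0.5076]
eef_rot: [0.695, -0.136, 0.133, -0.694]
wrist_force: [0.6, -0.8, -0.7]
finger_gap: 0.0112
```

```bash
python3 hk.py -90 15 58 -30; python3 - <<'E'
from go import *
import pickle
st=manip.observe()
for n in['scene','side','wrist']:
    im=manip.get_image(n);pickle.dump((im,st),open(n+'5.pkl','wb'));save(im,n+'5',{'scene':(220,130,420,300),'side':(220,60,440,280),'wrist':(0,0,640,480)}[n],{'scene':4,'side':2.7,'wrist':1}[n])
E
```

```text
t 5.93 tcp [ 0.531  -0.0319  0.5076] yaw -21.88 F [ 0.59 -0.79 -0.75] gap 11.2
inc 0.019 -0.107 0.039 0.010
```

View pics/scene5.png

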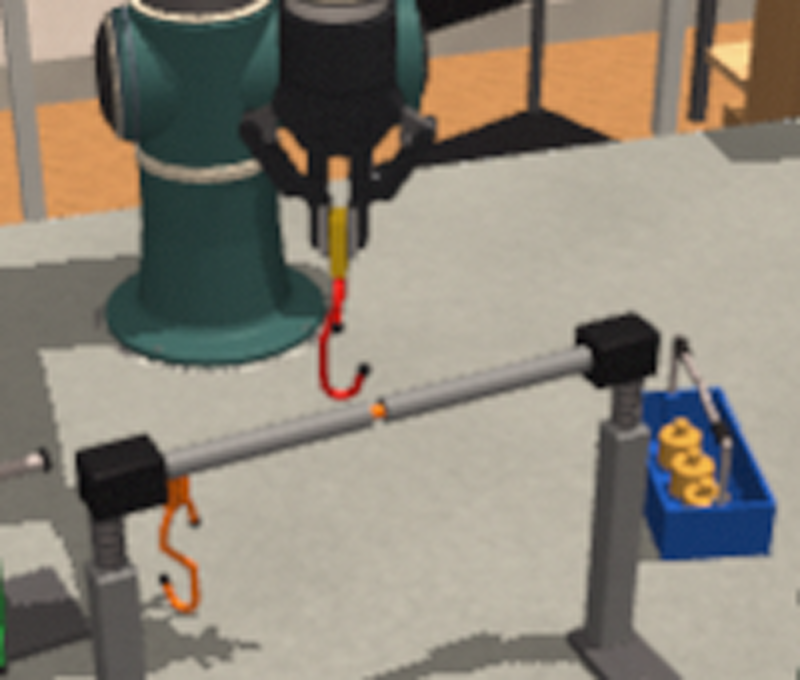

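View pics/side5.png

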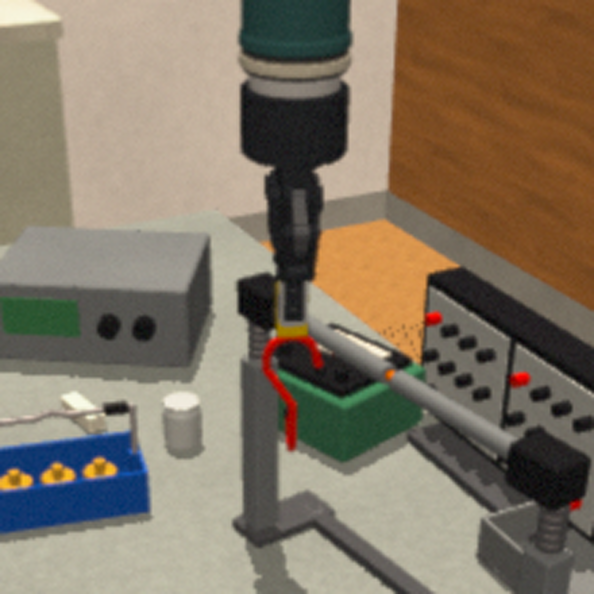

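View pics/wrist5.png

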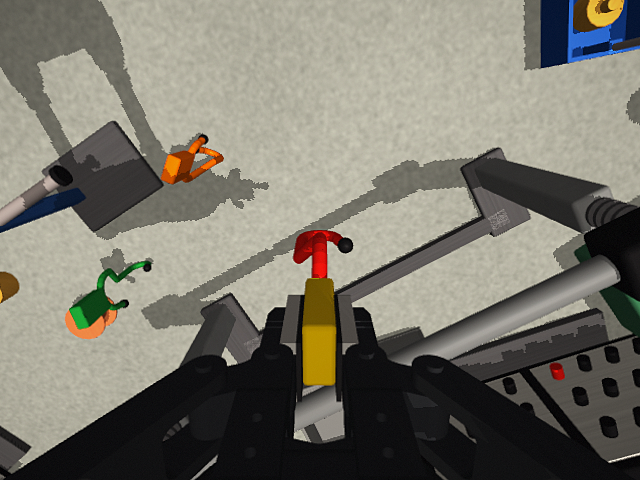

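```bash
python3 - <<'E'
from h import *
import pickle
for n,b in[('scene',(290,170,325,240)),('side',(310,160,350,235))]:
    im,st=pickle.load(open(n+'5.pkl','rb'));t=st['tcp_pos']
    M=R.from_quat(st['eef_rot']).as_matrix(); print(n,'tool axis',M[:,1].round(4))
    hsv=cv2.cvtColor(im['frame'],cv2.COLOR_RGB2HSV);P=cloud(im)
    a=np.radians(-21.88);Rz=np.array([[np.cos(a),np.sin(a),0],[-np.sin(a),np.cos(a),0],[0,0,1]])
    for nm,lo,hi in[('red',(0,180,100),(6,255,255)),('yel',(20,140,90),(35,255,255)),('blk',(0,0,0),(180,255,45))]:
        m=cv2.inRange(hsv,lo,hi)>0;k=np.zeros_like(m);k[b[1]:b[3],b[0]:b[2]]=1;m&=k
        q=(P[m]-t)@Rz.T; q=q[(abs(q[:,0])<.035)&(abs(q[:,1])<.035)&(q[:,2]<-.13)]
        if nm=='blk': q=q[q[:,2]<-.2]
        if len(q)==0: continue
        q=q*1e3; q[:,2]+=188
        print(nm,len(q))
        for z in range(40,-105,-8):
            w=q[abs(q[:,2]-z)<4]
            if len(w): print('  ',z,len(w),w.min(0).round(1)[:2],w.mean(0).round(1),w.max(0).round(1)[:2])
E
```

```text
scene tool axis [-4.2e-03 -2.0e-04 -1.0e+00]
red 52
   0 5 [ 9.9 -0.3] [13.2  1.1 -1.5] [15.9  2.7]
   -8 6 [12.9  0.2] [16.9  1.6 -7.6] [20.4  3.1]
   -16 3 [17.7  0.3] [ 20.1   0.5 -16.5] [22.9  0.7]
   -24 3 [17.4 -2.5] [ 21.3  -0.4 -24. ] [24.   0.8]
   -40 4 [-10.7  -7.8] [ -7.2  -6.2 -38.3] [-3.8 -4.5]
   -48 4 [ -6.2 -10.2] [ -4.1  -8.8 -46.1] [-0.9 -7.1]
   -56 5 [ -4.2 -12.9] [ -0.4 -12.1 -54.8] [  5.  -10.2]
   -64 2 [  3.7 -12.4] [  3.8 -12.4 -65.4] [  4.  -12.4]
   -72 2 [  0.2 -12.9] [  2.3 -12.7 -72.8] [  4.3 -12.4]
   -80 6 [ -3.  -12.8] [  1.4  -3.1 -80.9] [ 5.  14.5]
   -88 6 [ -2.7 -10. ] [  2.6   2.  -88. ] [ 6.4 12.4]
   -96 6 [-1.2 -7.7] [ -0.3   0.3 -95.3] [0.5 6.3]
yel 77
   40 27 [-12.4  -5.2] [ 4.2  0.4 40.8] [14.4  5.5]
   32 13 [ 5.9 -5.2] [12.  -0.6 32. ] [16.6  5.6]
   24 12 [ 8.2 -5.5] [10.4  0.2 23.5] [13.3  5.2]
   16 11 [ 8.8 -5.5] [11.6  1.  16.9] [15.   5.5]
   8 9 [ 6.6 -2.8] [10.4  0.4  8.4] [15.   4.9]
blk 3
   -24 1 [28.5  1.1] [ 28.5   1.1 -27. ] [28.5  1.1]
   -72 2 [ 2.1 15.2] [  3.5  16.4 -72.3] [ 4.9 17.7]
side tool axis [-4.2e-03 -2.0e-04 
[... 425 characters left out ...]
[  0.7 -15.9 -55.3] [  2.8 -14.1]
   -64 10 [ -1.5 -16.9] [  1.  -15.  -63.8] [  3.2 -12.2]
   -72 9 [ -1.3 -16.4] [  0.9 -14.9 -71.7] [  3.3 -13. ]
   -80 13 [ -1.  -16.4] [  0.6  -8.4 -79.7] [ 3.4 12.3]
   -88 10 [ -1.1 -17.9] [ -0.6  -2.5 -87.6] [ 1.4 11.3]
   -96 2 [-1.6  1.5] [ -1.5   3.1 -93.2] [-1.3  4.6]
yel 47
   40 4 [-11.3  -5.1] [-11.1  -2.4  41.2] [-11.   -1.1]
   24 1 [-11.2  -4.6] [-11.2  -4.6  21.4] [-11.2  -4.6]
   16 8 [-11.2 -13.7] [-4.2 -6.3 14.4] [11.2 -2.7]
   8 34 [-11.1  -9.4] [ 0.3 -5.9  8.1] [11.6 -3.2]
blk 11
   -24 4 [20.3 -5.6] [ 24.   -4.9 -26. ] [26.8 -3.7]
   -32 6 [18.6 -6.1] [ 23.   -4.  -29.4] [26.8 -2.2]
   -72 1 [-3.  12.4] [ -3.   12.4 -72.2] [-3.  12.4]
```

The measured hook shape fits the description, with the lower shank's corner about 52 mm below the origin. I'll bring it in from the robot side, yawed 30° so the mouth is widest.

Request:
arm_command:
  increments: "5 0.9 -0.11 0.54 0;5 1.88 -0.11 1.1 0;5 2.17 0.26 1.27 0;5 2.3 0.4 1.35 0;5 2.43 0.52 1.42 0;5 2.43 0.52 1.42 0;5 2.43 0.52 1.42 0"

```text
time: 6.67
tcp_pos: [0.6143, -0.0196, 0.4939]
eef_rot: [0.694, -0.135, 0.134, -0.694]
wrist_force: [0.1, -0.2, -1.5]
finger_gap: 0.0113
```

```bash
python3 hk.py 0 15 28 -30; python3 - <<'E'
from go import *
import pickle
st=manip.observe()
for n in['side','wrist']:
    im=manip.get_image(n);pickle.dump((im,st),open(n+'6.pkl','wb'));save(im,n+'6',{'scene':(220,130,420,300),'side':(310,100,430,240),'wrist':(0,0,640,480)}[n],{'scene':4,'side':4,'wrist':1}[n])
E
```

```text
t 6.67 tcp [ 0.6143 -0.0196  0.4939] yaw -21.91 F [ 0.06 -0.18 -1.47] gap 11.3
inc 0.197 0.435 0.122 0.004
```

View pics/side6.png

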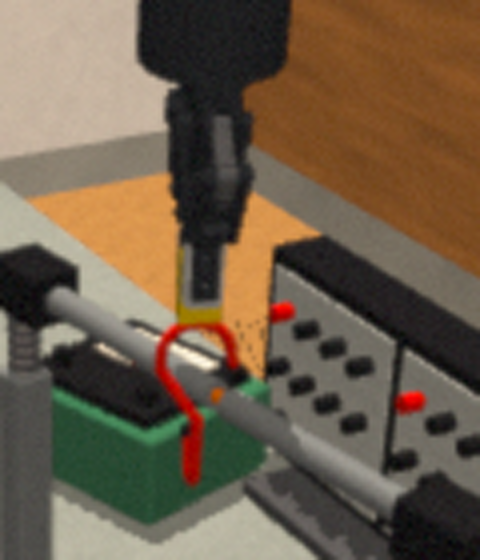

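View pics/wrist6.png

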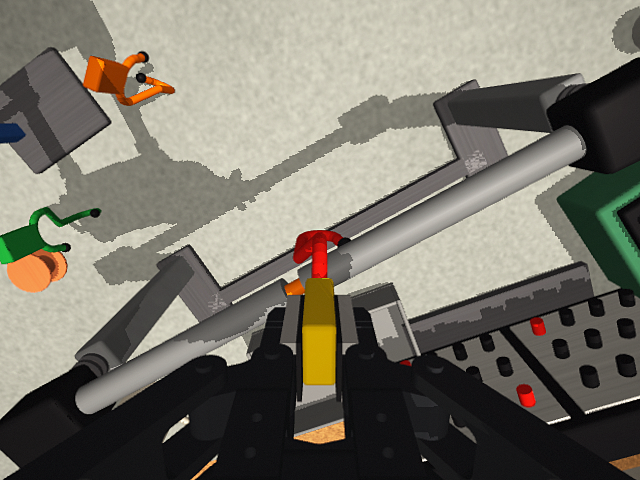

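```bash
python3 - <<'E'
from h import *
import pickle
im,st=pickle.load(open('wrist6.pkl','rb'))
from rail import *
fit(railpts(im,st),'wrist')
hsv=cv2.cvtColor(im['frame'],cv2.COLOR_RGB2HSV);m=cv2.inRange(hsv,(5,150,100),(18,255,255))>0
m[:270]=0;m[305:]=0;m[:,:270]=0;m[:,310:]=0
P=cloud(im,st)[m];print(len(P),np.median(P,0).round(4))
st=manip.observe();print(st['tcp_pos'])
E
```

```text
wrist 16066 [ 6.231e-01 -1.423e-01  2.650e-01  5.000e-04] yaw 8.1 0.00034
237 [ 0.6216 -0.0369  0.2688]
[ 0.61431707 -0.01948276  0.49490371]
```

Request:
arm_command:
  increments: "5 0.2 0.43 0.12 0;5 0.2 0.6 0.12 0;5 0.2 0.6 0.12 -1;5 0.2 0.6 0.12 -2;5 0.2 0.6 0.12 -3;5 0.2 0.6 0.12 -4;5 0.2 0.6 0.12 -5;5 0.2 0.6 0.12 -5"

```text
time: 7.43
tcp_pos: [0.6219, -0.018, 0.4754]
eef_rot: [-0.705, -0.051, 0.051, 0.705]
wrist_force: [0.9, -0.3, -0.4]
finger_gap: 0.011
```

```bash
python3 hk.py 0 15 13 0; python3 - <<'E'
from go import *
import pickle
st=manip.observe()
for n in['side','scene']:
    im=manip.get_image(n);pickle.dump((im,st),open(n+'7.pkl','wb'));save(im,n+'7',{'scene':(270,160,370,270),'side':(310,100,430,240),'wrist':(0,0,640,480)}[n],{'scene':5,'side':4,'wrist':1}[n])
E
```

```text
t 7.43 tcp [ 0.6219 -0.018   0.4754] yaw 8.27 F [ 0.85 -0.32 -0.44] gap 11.0
inc -0.030 0.320 -0.012 0.035
```

View pics/side7.png

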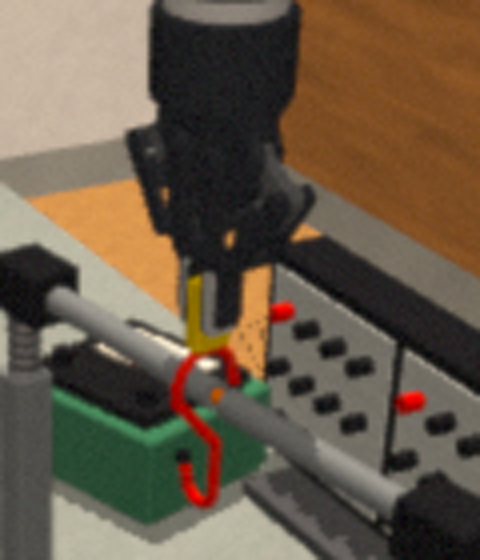

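View pics/scene7.png

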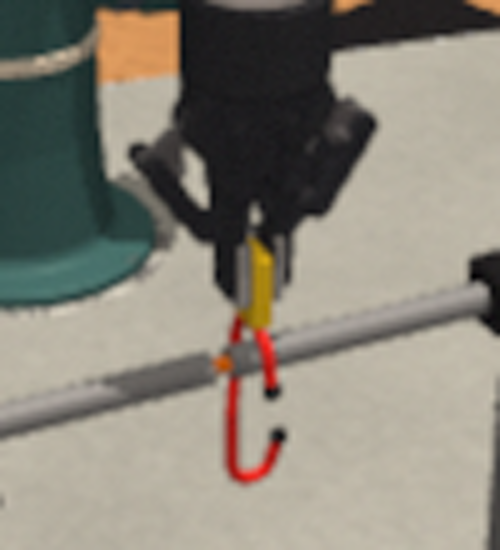

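The hook straddles the tube: side crop ball at (232,378) behind it, shank in front, groove at (217,395). Lowering gently.

Request:
arm_command:
  increments: "5 -0.03 0.1 0 0;5 -0.03 0.2 0 0;5 -0.03 0.27 0 0;5 -0.03 0.33 0 0;5 -0.03 0.38 0 0;5 -0.03 0.38 0 0"

```text
time: 8.03
tcp_pos: [0.621, -0.0183, 0.4648]
eef_rot: [-0.705, -0.05, 0.05, 0.705]
wrist_force: [-1.7, -0.8, 0.5]
finger_gap: 0.0115
```

Request:
arm_command:
  increments: "5 0 0.04 0 0;5 0 0.08 0 0;5 0 0.08 0 0"

```text
time: 8.28
tcp_pos: [0.621, -0.0182, 0.4628]
eef_rot: [-0.705, -0.05, 0.05, 0.705]
wrist_force: [-1.4, 1.1, 3.0]
finger_gap: 0.0114
```

```bash
python3 hk.py 0 15 9 0
```

```text
t 8.28 tcp [ 0.621  -0.0182  0.4628] yaw 8.11 F [-1.4   1.07  3.03] gap 11.4
inc 0.003 0.033 -0.008 0.009
```

Contact at about 3.9 N (3.0 plus the hook's weight). Sliding toward -y.

Request:
arm_command:
  increments: "5 0 0.01 -0.08 0;5 0 0.01 -0.16 0;5 0 0.01 -0.24 0;5 0 0.01 -0.24 0"

```text
time: 8.62
tcp_pos: [0.6223, -0.026, 0.4626]
eef_rot: [0.706, 0.05, -0.05, -0.705]
wrist_force: [-0.4, 0.3, 2.4]
finger_gap: 0.0117
```

Request:
arm_command:
  increments: "5 0 0 -0.06 0;5 0 0 -0.12 0;5 0 0 -0.12 0"

```text
time: 8.87
tcp_pos: [0.6227, -0.0294, 0.4623]
eef_rot: [0.706, 0.05, -0.05, -0.705]
wrist_force: [-0.7, -0.4, 3.2]
finger_gap: 0.0113
```

```bash
python3 hk.py 0 0 9 0
```

```text
t 8.87 tcp [ 0.6227 -0.0294  0.4623] yaw 8.11 F [-0.73 -0.43  3.22] gap 11.3
inc -0.002 0.016 -0.132 0.008
```

Request:
arm_command:
  increments: "5 0 0 -0.04 0;5 0 0 -0.08 0;5 0 0 -0.08 0"

```text
time: 9.12
tcp_pos: [0.623, -0.0317, 0.4622]
eef_rot: [0.706, 0.05, -0.05, -0.705]
wrist_force: [-0.9, -0.4, 1.8]
finger_gap: 0.0114
```

Request:
arm_command:
  increments: "5 0 0 -0.04 0;5 0 0 -0.08 0;5 0 0 -0.08 0"

```text
time: 9.37
tcp_pos: [0.6232, -0.0341, 0.4613]
eef_rot: [0.705, 0.05, -0.05, -0.705]
wrist_force: [-0.5, 0.8, -0.7]
finger_gap: 0.0111
```

Request:
arm_command:
  increments: "5 0 0 0 0;5 0 0 0 0"

```text
time: 9.53
tcp_pos: [0.6232, -0.034, 0.4613]
eef_rot: [0.706, 0.05, -0.05, -0.705]
wrist_force: [0.6, -0.9, -0.9]
finger_gap: 0.0112
```

```bash
python3 hk.py 0 0 9 0
```

```text
t 9.53 tcp [ 0.6232 -0.034   0.4613] yaw 8.11 F [ 0.63 -0.92 -0.91] gap 11.2
inc 0.003 -0.016 0.023 0.008
```

The load fell from +3.2 to -0.9 N, which is the drop. Centring 1.5 mm further and seating lightly.

Request:
arm_command:
  increments: "5 0 0 -0.04 0;5 0 0.03 -0.04 0;5 0 0.06 -0.04 0;5 0 0.06 -0.04 0"

```text
time: 9.87
tcp_pos: [0.6235, -0.0349, 0.4605]
eef_rot: [0.705, 0.05, -0.05, -0.705]
wrist_force: [1.1, -1.4, 0.8]
finger_gap: 0.0116
```

```bash
python3 hk.py 0 0 9 0; python3 - <<'E'
from go import *
import pickle
st=manip.observe()
for n in['side','scene','wrist']:
    im=manip.get_image(n);pickle.dump((im,st),open(n+'8.pkl','wb'));save(im,n+'8',{'scene':(280,195,350,255),'side':(330,160,390,230),'wrist':(160,160,480,400)}[n],{'scene':9,'side':8,'wrist':2}[n])
E
```

```text
t 9.87 tcp [ 0.6235 -0.0349  0.4605] yaw 8.12 F [ 1.08 -1.35  0.81] gap 11.6
inc -0.001 -0.042 0.053 0.009
```

View pics/side8.png

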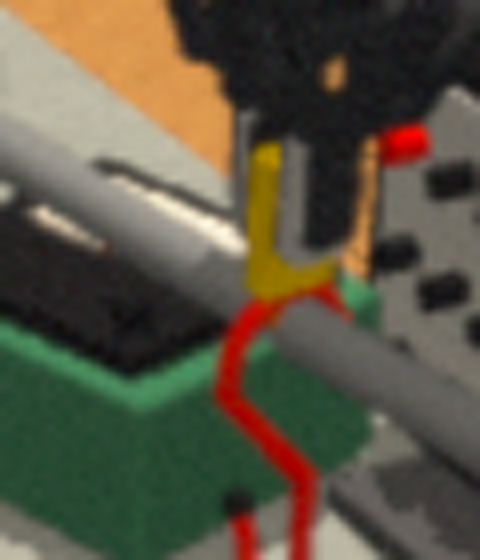

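View pics/scene8.png

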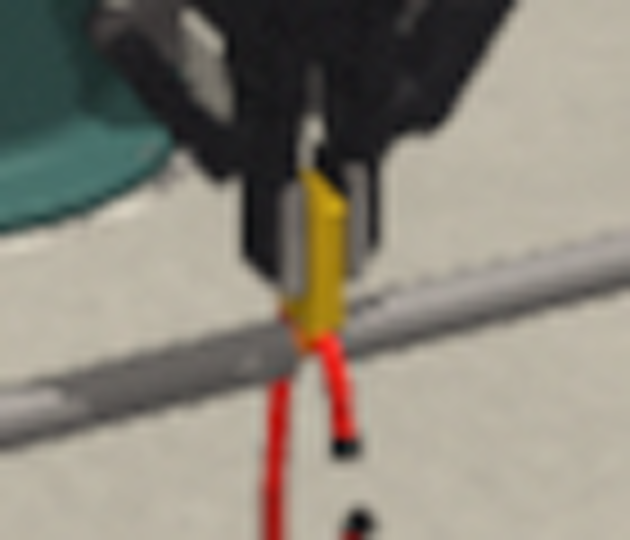

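View pics/wrist8.png

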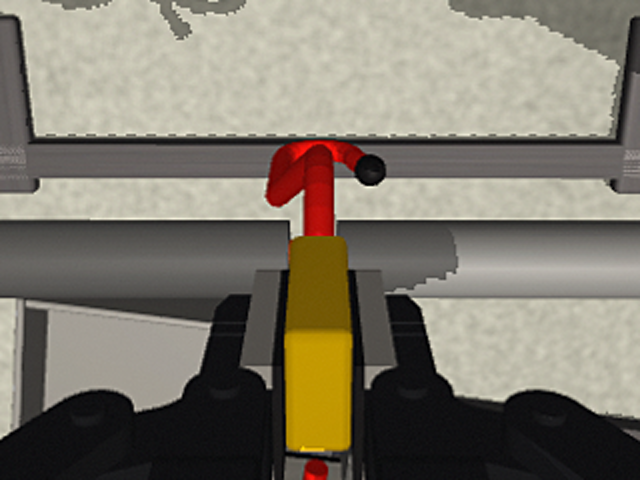

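The wrist crop shows the bar (304–334 px) inside the groove walls (290–337 px), about 1 mm right of centre. I'll shift slightly and seat it with a light touch.

Request:
arm_command:
  increments: "5 0 0 -0.04 0;5 0 0.03 -0.04 0;5 0 0.03 -0.04 0"

```text
time: 10.27
tcp_pos: [0.6236, -0.0361, 0.4597]
eef_rot: [0.705, 0.05, -0.05, -0.705]
wrist_force: [0.5, 0.6, 0.4]
finger_gap: 0.0112
```

```bash
python3 hk.py 0 0 9 0; python3 - <<'E'
from go import *
import pickle
st=manip.observe()
for n in['wrist']:
    im=manip.get_image(n);pickle.dump((im,st),open(n+'9.pkl','wb'));save(im,n+'9',{'scene':(280,195,350,255),'side':(330,160,390,230),'wrist':(240,200,400,320)}[n],{'scene':9,'side':8,'wrist':4}[n])
E
```

```text
t 10.27 tcp [ 0.6236 -0.0361  0.4597] yaw 8.11 F [0.51 0.63 0.44] gap 11.2
inc -0.002 -0.070 0.094 0.009
```

View pics/wrist9.png

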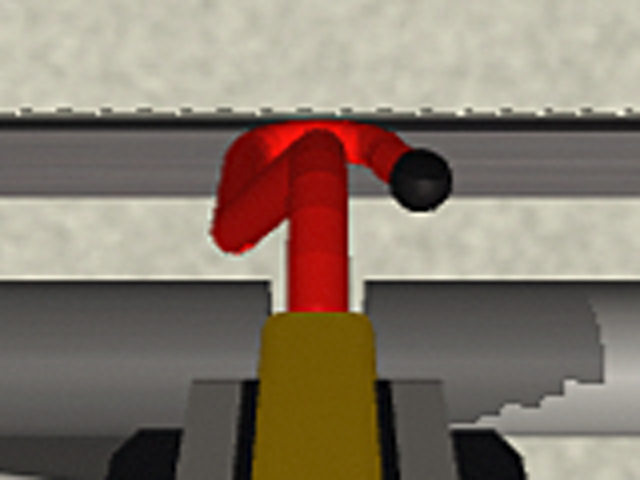

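The bar (287–348) is now centred in the groove (270–365). One more light millimetre down, then release; opening swings the pads back upward.

Request:
arm_command:
  increments: "5 0 0.03 0 0;5 0 0.03 0 0;5 0 0.03 0 0"

```text
time: 10.57
tcp_pos: [0.6237, -0.0361, 0.4588]
eef_rot: [0.705, 0.05, -0.05, -0.705]
wrist_force: [-0.2, 0.0, 1.4]
finger_gap: 0.011
```

```bash
python3 -c "
from go import *
st=manip.observe();print(st['tcp_pos'],st['wrist_force'])"
```

```text
[ 0.62365356 -0.03606933  0.45884001] [-0.24099434  0.00654272  1.35287428]
```

Request:
arm_command:
  increments: "16 0 0 0 0;22 0 0 0 0;30 0 0 0 0;30 0 0 0 0;30 0 0 0 0"

```text
time: 10.98
tcp_pos: [0.6236, -0.0361, 0.4583]
eef_rot: [-0.705, -0.05, 0.05, 0.705]
wrist_force: [-0.5, -0.6, 0.3]
finger_gap: 0.03
```

Request:
arm_command:
  increments: "30 0 -0.3 0 0;30 0 -1 0 0;30 0 -2 0 0;30 0 -3 0 0;30 0 -3 0 0;30 0 -3 0 0"

```text
time: 11.48
tcp_pos: [0.6238, -0.0361, 0.5528]
eef_rot: [0.706, 0.052, -0.048, -0.705]
wrist_force: [0.9, 0.2, 0.1]
finger_gap: 0.0302
```

```bash
python3 - <<'E'
from go import *
import pickle
st=manip.observe();print(st['tcp_pos'],st['wrist_force'],st['time'])
for n in['side','scene','wrist']:
    im=manip.get_image(n);pickle.dump((im,st),open(n+'10.pkl','wb'));save(im,n+'10',{'scene':(280,190,360,270),'side':(320,150,400,250),'wrist':(0,0,640,480)}[n],{'scene':7,'side':6,'wrist':1}[n])
E
```

```text
[ 0.62384351 -0.03613055  0.55275062] [0.87482392 0.20276104 0.08013378] 11.4833
```

View pics/side10.png

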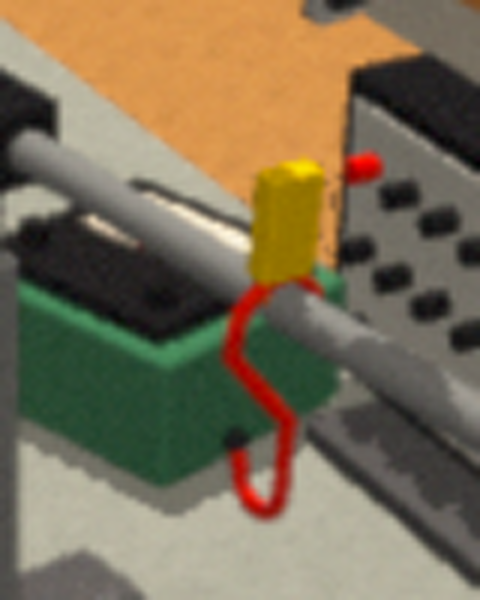

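View pics/scene10.png

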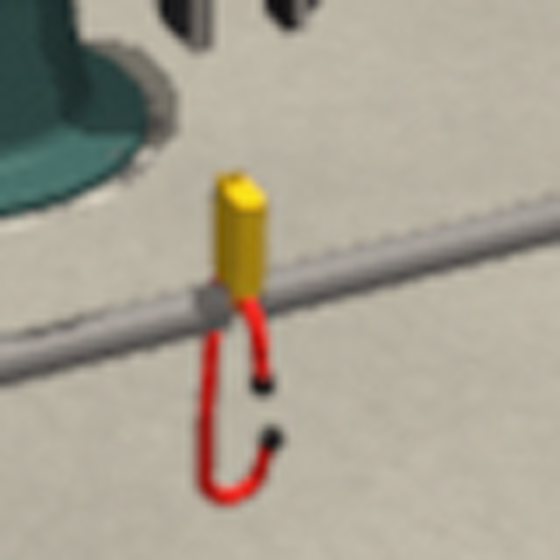

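View pics/wrist10.png

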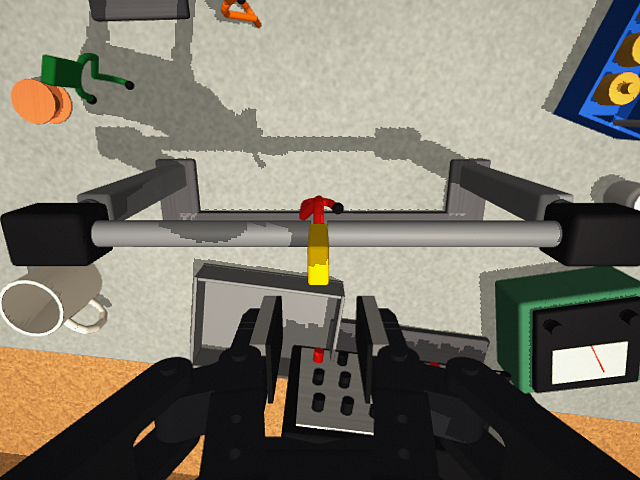

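The hook hangs free, seated in the groove: no orange shows and its upper curl cuts into the tube. The wrist view shows it straight at (318,240). Next I measure its hanging pose and the obstacles around the bin's path.

```bash
python3 - <<'E'
from go import *
import pickle
a=np.radians(8.1);Rz=np.array([[np.cos(a),np.sin(a),0],[-np.sin(a),np.cos(a),0],[0,0,1]])
o=np.array([.6236,-.0361,.2693])
for n,b in[('scene',(290,200,330,265)),('side',(345,170,385,240))]:
    im,st=pickle.load(open(n+'10.pkl','rb'));P=cloud(im);hsv=cv2.cvtColor(im['frame'],cv2.COLOR_RGB2HSV)
    for nm,lo,hi in[('yel',(20,140,90),(35,255,255)),('red',(0,180,100),(6,255,255)),('blk',(0,0,0),(180,255,60))]:
        m=cv2.inRange(hsv,lo,hi)>0;k=np.zeros_like(m);k[b[1]:b[3],b[0]:b[2]]=1
        q=(P[m&k]-o)@Rz.T*1e3; q=q[(abs(q[:,0])<40)&(abs(q[:,1])<40)]
        print(n,nm,len(q))
        for z in range(44,-105,-10):
            w=q[abs(q[:,2]-z)<5]
            if len(w): print('  ',z,len(w),w.min(0).round(1)[:2],w.mean(0).round(1),w.max(0).round(1))
    q=(P.reshape(-1,3)-o)@Rz.T
    m=(q[:,0]>-.2)&(q[:,0]<.13)&(abs(q[:,1]-.03)<.1)&(P.reshape(-1,3)[:,2]>.03)&(q[:,2]<-.04)
    w=q[m]; w=w[(abs(w[:,0])>.03)|(abs(w[:,1])>.04)]
    print('obst',len(w), w.min(0).round(3) if len(w) else '',w.max(0).round(3) if len(w) else '')
E
python3 go.py .3578 .3156 .36 -11.5
```

```text
scene yel 105
   44 36 [-7.2 -7.1] [ 5.4 -1.5 44.4] [17.9  5.8 48.8]
   34 23 [-4.8 -7. ] [ 9.1 -3.  34.2] [16.3  4.3 38.8]
   24 26 [-6.8 -7.6] [ 9.4 -3.1 24.2] [17.2  4.2 29. ]
   14 18 [-5.2 -6.7] [ 7.6 -3.5 13.7] [16.9  3.6 18.5]
   4 2 [ 7.7 -5.1] [ 9.8 -1.8  8. ] [11.9  1.4  8.3]
scene red 66
   4 7 [ 7.6 -2.2] [12.9 -0.3  0.6] [17.4  1.6  2.9]
   -6 8 [14.  -3.5] [19.9 -1.8 -5.6] [22.4 -0.  -1.1]
   -16 4 [20.7 -3.7] [ 22.3  -1.5 -14.6] [ 24.    0.  -11.6]
   -26 5 [-13.8  -7.4] [ -4.9  -4.3 -27.4] [ 23.   -1.  -21.2]
   -36 9 [-15.  -11.7] [ -8.   -7.9 -36.9] [ -2.6  -5.4 -33.2]
   -46 4 [ -2.4 -13.8] [ -0.6 -12.7 -46. ] [  1.8 -11.8 -42.6]
   -56 4 [ -0.2 -14.7] [  1.5 -13.7 -57.2] [  3.4 -12.9 -51.7]
   -66 2 [  2.  -14.8] [  2.9 -14.4 -65.7] [  3.8 -14.  -63.4]
   -76 8 [ -3.  -13.8] [  0.2  -0.6 -76.8] [  3.3  13.3 -73.7]
   -86 11 [ -3.8 -12.4] [  0.2  -1.4 -86.9] [  2.1   9.6 -81.6]
   -96 4 [-4.  -1.8] [ -1.4   3.2 -91.7] [  1.    9.7 -91.3]
scene blk 7
   -26 3 [23.5 -4.1] [ 24.4  -1.7 -26.4] [ 25.6   1.4 -25.4]
   -66 4 [-2.3 13.1] [  1.   14.5 -69.1] [  5.3  16.4 -6
[... 695 characters left out ...]
-4.2 -13.2 -45.6] [  0.3 -10.1 -41. ]
   -56 11 [ -5.2 -16.9] [ -3.3 -14.9 -55.2] [ -0.8 -12.7 -51.5]
   -66 8 [ -7.6 -17.2] [ -3.8 -14.2 -65.7] [ -1.1 -10.9 -63.5]
   -76 14 [ -7.1 -17.4] [ -3.7  -2.6 -76.2] [ -1.   12.2 -72.7]
   -86 21 [ -7.8 -14.4] [ -4.6  -1.3 -87.1] [ -2.5  12.6 -82. ]
   -96 3 [-5.1 -1.9] [ -4.7   0.9 -93. ] [ -3.9   5.3 -91.4]
side blk 14
   -6 3 [-9.5 21.4] [-7.9 29.5 -8.8] [-5.6 39.7 -7.5]
   -66 8 [-6.4 11.5] [ -2.4  13.1 -68.6] [  1.6  16.9 -67.6]
   -76 3 [-4.8 11.6] [ -4.2  15.2 -72.5] [ -3.6  19.6 -71.6]
obst 51 [-0.2   -0.07  -0.227] [-0.174 -0.057 -0.126]
t 11.63 tcp [ 0.6234 -0.0361  0.5475] yaw 8.11 F [0.39 0.28 0.69] gap 29.7
inc -7.100 6.268 12.852 3.269
```

Request:
arm_command:
  increments: "50 -7.1 5 12.85 3.3;50 -7.1 5 12.85 3.3;50 -7.1 5 12.85 3.3;50 -7.1 5 12.85 3.3;50 -7.1 5 12.85 3.3;50 -7.1 5 12.85 3.3;50 -7.1 5 12.85 3.3;50 -7.1 5 12.85 3.3"

```text
time: 12.3
tcp_pos: [0.4316, 0.2166, 0.4388]
eef_rot: [0.704, -0.073, 0.071, -0.703]
wrist_force: [0.3, 1.8, 0.3]
finger_gap: 0.0501
```

```bash
python3 go.py .3578 .3156 .36 -11.5
```

```text
t 12.30 tcp [0.4316 0.2166 0.4388] yaw -11.71 F [0.27 1.77 0.33] gap 50.1
inc -3.071 2.631 2.735 -0.035
```

Request:
arm_command:
  increments: "50 -3.1 2.6 2.7 0;50 -3.1 2.6 2.7 0;50 -3.1 2.6 2.7 0;50 -3.1 2.6 2.7 0;50 -3.1 2.6 2.7 0;50 -3.1 2.6 2.7 0"

```text
time: 12.8
tcp_pos: [0.3576, 0.3139, 0.3609]
eef_rot: [0.705, -0.072, 0.07, -0.702]
wrist_force: [0.3, 0.2, 0.1]
finger_gap: 0.0499
```

```bash
python3 - <<'E'
from go import *
import pickle
st=manip.observe()
im=manip.get_image('wrist');pickle.dump((im,st),open('w11.pkl','wb'));save(im,'w11')
inc(.3578,.3156,.26,-11.5)
E
```

```text
t 12.85 tcp [0.3586 0.3137 0.3622] yaw -11.61 F [0.47 0.24 1.07] gap 50.1
inc -0.035 3.408 0.063 -0.019
```

View pics/w11.png

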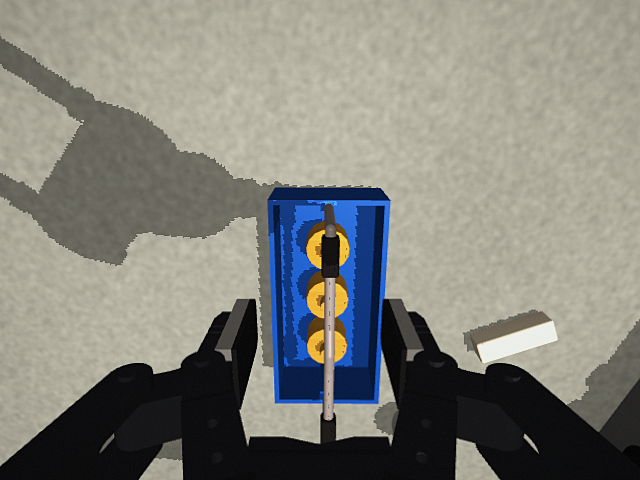

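The wrist view shows the near sleeve at (331,257), the far sleeve at (328,428), and the bar between them.

```bash
python3 - <<'E'
from go import *
import pickle
im,st=pickle.load(open('w11.pkl','rb'));P=cloud(im,st)
def q(b):
    w=P[b[1]:b[3],b[0]:b[2]].reshape(-1,3);z=w[:,2].max();
    w=w[(w[:,2]>.10)&(w[:,2]<.13)];return w.mean(0).round(4),w[:,2].max().round(4),len(w)
print('near',q((324,236,338,274)));print('far',q((322,420,335,436)));print('near end rows',q((324,234,338,240)),q((324,270,338,276)))
for r in range(290,420,20): print(r,q((320,r,340,r+6)))
E
```

```text
near (array([0.3617, 0.3191, 0.111 ]), np.float64(0.1131), 531)
far (array([0.4875, 0.2929, 0.1106]), np.float64(0.1123), 207)
near end rows (array([0.3512, 0.3211, 0.1087]), np.float64(0.1118), 83) (array([0.373 , 0.3169, 0.1111]), np.float64(0.1123), 84)
290 (array([0.3872, 0.3133, 0.1084]), np.float64(0.1107), 66)
310 (array([0.401 , 0.3106, 0.1083]), np.float64(0.1105), 66)
330 (array([0.415 , 0.3078, 0.1087]), np.float64(0.111), 66)
350 (array([0.4269, 0.3051, 0.1128]), np.float64(0.1142), 59)
370 (array([0.4449, 0.3014, 0.1086]), np.float64(0.1118), 65)
390 (array([0.4607, 0.2979, 0.1083]), np.float64(0.1101), 59)
410 (array([0.478 , 0.2944, 0.1073]), np.float64(0.1106), 73)
```

```bash
python3 go.py .3575 .3165 .285 -11.7
```

```text
t 12.85 tcp [0.3586 0.3137 0.3622] yaw -11.61 F [0.47 0.24 1.07] gap 50.1
inc -0.052 2.574 0.089 0.015
```

Request:
arm_command:
  increments: "50 -0.05 1.2 0.09 0;50 -0.05 2.4 0.09 0;50 -0.05 2.57 0.09 0;50 -0.05 2.57 0.09 0;50 -0.05 2.57 0.09 0"

```text
time: 13.27
tcp_pos: [0.359, 0.3166, 0.2872]
eef_rot: [-0.703, 0.072, -0.073, 0.704]
wrist_force: [0.0, 0.9, 0.3]
finger_gap: 0.0499
```

```bash
python3 - <<'E'
from go import *
import pickle
st=manip.observe()
im=manip.get_image('wrist');save(im,'w12')
inc(.3575,.3165,.261,-11.7)
E
```

```text
t 13.32 tcp [0.3593 0.3171 0.2882] yaw -11.75 F [0.13 0.13 0.58] gap 49.6
inc -0.058 0.906 -0.033 -0.009
```

View pics/w12.png

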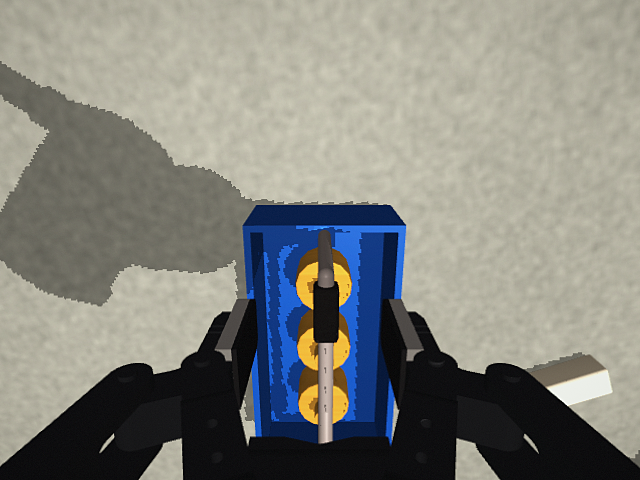

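The sleeve at (326,312) is nearly centred between the pads. Descending and closing with a firm grip.

Request:
arm_command:
  increments: "50 -0.1 0.45 0.02 0;50 -0.1 0.9 0.02 0;40 -0.1 0.9 0.02 0;20 -0.1 0.9 0.02 0;3 -0.1 0.9 0.02 0;3 -0.1 0.9 0.02 0;3 -0.1 0.9 0.02 0;3 -0.1 0.9 0.02 0"
  newtons: 110

```text
time: 13.98
tcp_pos: [0.3561, 0.3191, 0.261]
eef_rot: [-0.702, 0.071, -0.073, 0.705]
wrist_force: [0.2, 3.6, 6.2]
finger_gap: 0.0082
```

Request:
arm_command:
  increments: "3 0 0 0 0;3 0 0 0 0"

```text
time: 14.15
tcp_pos: [0.3561, 0.3192, 0.261]
eef_rot: [-0.702, 0.071, -0.073, 0.705]
wrist_force: [-0.2, 3.5, 5.4]
finger_gap: 0.0087
```

```bash
python3 - <<'E'
from go import *
im=manip.get_image('wrist');save(im,'w13')
inc(.3575,.3165,.261,-11.7)
E
```

```text
t 14.20 tcp [0.3561 0.3192 0.2609] yaw -11.69 F [0.28 3.03 6.34] gap 8.8
inc 0.064 -0.002 -0.079 0.002
```

View pics/w13.png

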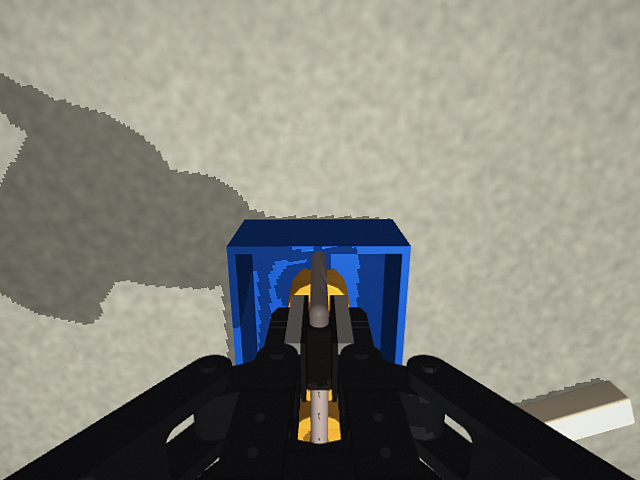

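Gripped: the sleeve is between the pads and the bar shows at (319,415). Lifting 30 mm to check for droop.

Request:
arm_command:
  increments: "3 0 -0.3 0 0;3 0 -0.6 0 0;3 0 -1 0 0;3 0 -1.5 0 0;3 0 -2 0 0;3 0 -2 0 0;3 0 -2 0 0"
  newtons: 120

```text
time: 14.78
tcp_pos: [0.3551, 0.318, 0.3195]
eef_rot: [-0.703, 0.072, -0.072, 0.704]
wrist_force: [0.4, 0.4, -4.3]
finger_gap: 0.0083
```

```bash
python3 - <<'E'
from go import *
import pickle
st=manip.observe();print(st['tcp_pos'],st['wrist_force'],st['torque'],st['finger_gap'])
for n in['side']:
    im=manip.get_image(n);save(im,n+'14',(180,100,330,270),4.5 if 0 else 4);pickle.dump((im,st),open('side14.pkl','wb'))
E
```

```text
[0.35510752 0.31797767 0.31950815] [ 0.39901814  0.36995423 -4.31190842] [0.10202043 0.36198738 0.0077334 ] 0.008261928457746362
```

View pics/side14.png

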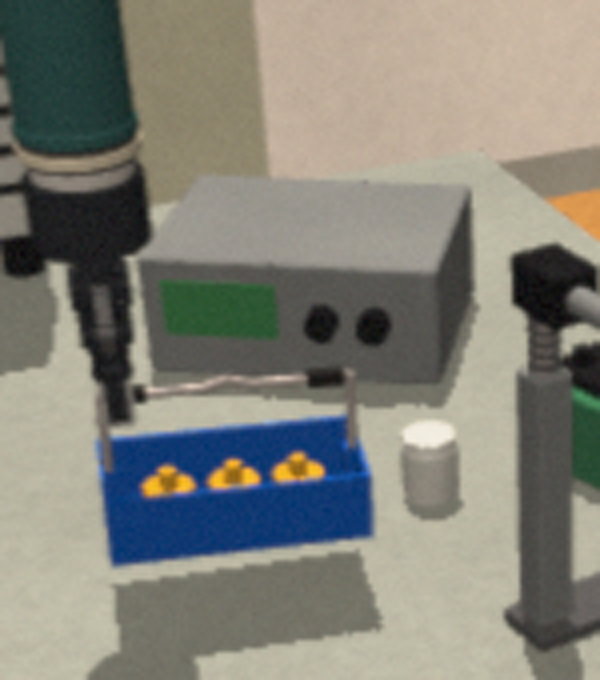

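The bin hangs level in the grip (weight 4.3 N). I check droop and the kink offset numerically.

```bash
cat > bn.py <<'E'
from go import *
import pickle
def binpts(im,st,yaw=None):
    """bin points in tool-like frame (x fwd along tool x, y left, z up) rel TCP, mm"""
    M=R.from_quat(st['eef_rot']).as_matrix();a=np.arctan2(M[1,0],M[0,0])
    Rz=np.array([[np.cos(a),np.sin(a),0],[-np.sin(a),np.cos(a),0],[0,0,1]])
    return (cloud(im)-st['tcp_pos'])@Rz.T*1e3
if __name__=='__main__':
    im,st=pickle.load(open('side14.pkl','rb'));q=binpts(im,st);print(R.from_quat(st['eef_rot']).as_matrix()[:,1].round(4))
    hsv=cv2.cvtColor(im['frame'],cv2.COLOR_RGB2HSV)
    m=(abs(q[...,1])<12)&(q[...,0]>15)&(q[...,0]<160)&(q[...,2]>-175)&(q[...,2]<-135)
    w=q[m]
    for x in range(15,160,6):
        v=w[abs(w[:,0]-x)<3]
        if len(v): print(x,len(v),v.mean(0).round(1))
    B=cv2.inRange(hsv,(105,150,60),(125,255,255))>0
    w=q[B&(q[...,0]>-40)&(q[...,0]<190)&(abs(q[...,1])<70)]
    for x in range(-20,175,24):
        v=w[(abs(w[:,0]-x)<12)]; 
        if len(v): print('blue',x,len(v),'top',np.percentile(v[:,2],98).round(1),'bot',np.percentile(v[:,2],2).round(1),'ymin',np.percentile(v[:,1],2).round(1))
E
python3 bn.py
```

```text
[ 7.e-04  4.e-04 -1.e+00]
15 6 [  16.6   -2.8 -154.7]
21 9 [  20.8   -3.2 -154.7]
27 5 [  26.8   -3.3 -155.1]
33 4 [  32.3   -4.2 -154.5]
39 5 [  38.8   -3.9 -155.8]
45 7 [  45.1   -1.4 -155.6]
51 6 [  50.9   -2.5 -156.3]
57 6 [  56.6   -3.  -156.3]
63 6 [  63.4   -2.2 -155.6]
69 7 [  69.4   -2.1 -152.9]
75 4 [  75.3   -2.8 -151.8]
81 6 [  80.4   -4.1 -153.3]
87 8 [  86.8   -2.3 -155.4]
93 4 [  93.6   -4.5 -156.4]
99 6 [  99.2   -2.  -156.8]
105 6 [ 104.6   -2.4 -157.3]
111 7 [ 110.4   -3.6 -157.5]
117 6 [ 116.7   -2.9 -157.7]
123 4 [ 123.6   -2.5 -158.2]
129 8 [ 129.7   -0.5 -158.5]
135 11 [ 134.8   -3.6 -158.2]
141 12 [ 141.    -4.1 -158.5]
147 10 [ 147.1   -2.9 -158.7]
153 9 [ 153.3   -2.7 -159.8]
159 9 [ 158.    -3.5 -165.5]
blue -20 65 top -209.8 bot -258.3 ymin -47.6
blue 4 249 top -210.8 bot -257.1 ymin -48.2
blue 28 197 top -213.4 bot -257.5 ymin -48.5
blue 52 229 top -213.2 bot -259.1 ymin -48.1
blue 76 191 top -214.1 bot -258.6 ymin -47.7
blue 100 216 top -214.3 bot -259.3 ymin -48.3
blue 124 187 top -215.7 bot -260.6 ymin -47.8
blue 148 246 top -215.2 bot -262.2 ymin -47.7
blue 172 3 top -216.2 bot -217.1 ymin -29.4
```

```bash
cat > kk.py <<'E'
import sys
from go import *
def k(n,s,h,yaw=8.1,kx=.074,kz=-.153):
    "kink target in rail frame about hook origin (mm)"
    a=np.radians(8.1);ex=np.array([np.cos(a),np.sin(a),0]);ey=np.array([-np.sin(a),np.cos(a),0])
    o=np.array([.6236,-.0361,.2693]); p=o+n/1e3*ex+s/1e3*ey+[0,0,h/1e3]
    b=np.radians(yaw);t=p-kx*np.array([np.cos(b),np.sin(b),0])-[0,0,kz]
    inc(*t,yaw); print('target',t.round(4))
if __name__=='__main__':k(*map(float,sys.argv[1:]))
E
python3 kk.py -150 38 -50
```

```text
t 14.83 tcp [0.3547 0.3177 0.3185] yaw -11.69 F [-1.01  1.32 -3.69] gap 8.1
inc 3.711 -1.786 -11.070 -3.298
target [ 0.3965 -0.03    0.3723]
```

Request:
arm_command:
  increments: "3 0.3 -0.6 -0.5 0;3 0.6 -1.2 -1.2 -0.3;3 0.9 -1.8 -2.1 -0.6;3 1.2 -1.8 -3 -1;3 1.6 -1.8 -4 -1.4;3 2 -1.8 -5 -1.8;3 2.3 -1.8 -6 -2.2;3 2.6 -1.8 -7 -2.6"

```text
time: 15.5
tcp_pos: [0.388, 0.095, 0.3713]
eef_rot: [0.707, 0.024, -0.026, -0.706]
wrist_force: [0.7, -0.1, -5.4]
finger_gap: 0.0081
```

```bash
python3 kk.py -150 38 -50
```

```text
t 15.50 tcp [0.388  0.095  0.3713] yaw 4.06 F [ 0.73 -0.14 -5.37] gap 8.1
inc -0.014 -0.031 -4.178 -0.674
target [ 0.3965 -0.03    0.3723]
```

Request:
arm_command:
  increments: "3 0 0 -1 -0.3;3 0 0 -2 -0.6;3 0 0 -3 -0.67;3 0 0 -3.7 -0.67;3 0 0 -4.1 -0.67;3 0 0 -4.1 -0.67;3 0 0 -4.1 -0.67"

```text
time: 16.08
tcp_pos: [0.3967, -0.0264, 0.3715]
eef_rot: [-0.705, -0.047, 0.049, 0.706]
wrist_force: [-0.4, 0.3, -4.5]
finger_gap: 0.0082
```

```bash
python3 kk.py -2 38 -50; python3 - <<'E'
from go import *
import pickle
st=manip.observe();print(st['tcp_pos'],st['wrist_force'],st['torque'])
for n in['side','scene']:
    im=manip.get_image(n);save(im,n+'15',{'scene':(240,130,400,270),'side':(230,90,400,260)}[n],4);pickle.dump((im,st),open(n+'15.pkl','wb'))
E
```

```text
t 16.08 tcp [ 0.3967 -0.0264  0.3715] yaw 7.82 F [-0.37  0.3  -4.47] gap 8.2
inc 4.909 -0.041 -0.094 -0.047
target [ 0.543  -0.0092  0.3723]
[ 0.39670898 -0.02641836  0.37154532] [-0.3708281   0.30059178 -4.46625381] [1.46272187e-04 2.81173489e-01 3.66490192e-02]
```

View pics/side15.png

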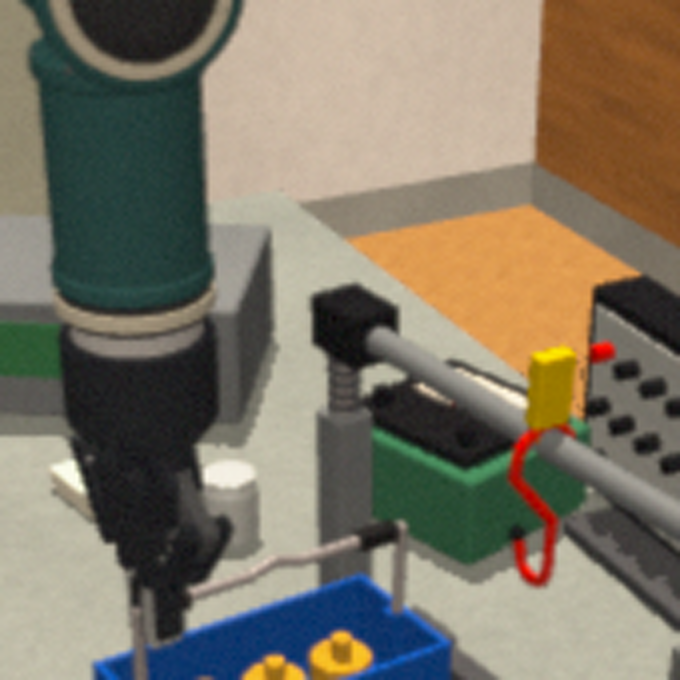

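View pics/scene15.png

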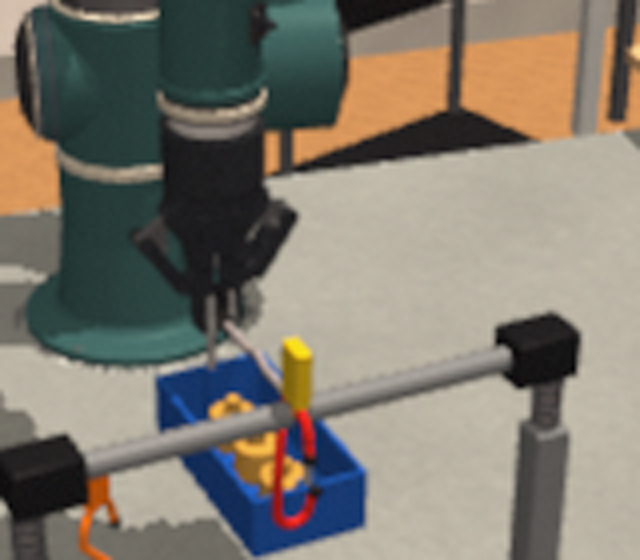

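Everything is clear. Moving in under the rail at 38 mm beside the hook.

Request:
arm_command:
  increments: "3 0.6 0 -0.09 -0.05;3 1.4 0 -0.09 -0.05;3 2.4 0 -0.09 -0.05;3 3.4 0 -0.09 -0.05;3 4.2 0 -0.09 -0.05;3 4.7 0 -0.09 -0.05;3 4.9 0 -0.09 -0.05;3 4.9 0 -0.09 -0.05"

```text
time: 16.85
tcp_pos: [0.5442, -0.0071, 0.3724]
eef_rot: [-0.705, -0.051, 0.052, 0.705]
wrist_force: [-0.1, 0.0, -3.6]
finger_gap: 0.008
```

Request:
arm_command:
  increments: "3 0 0 0 0;3 0 0 0 0;3 0 0 0 0"

```text
time: 17.1
tcp_pos: [0.5423, -0.0083, 0.3729]
eef_rot: [-0.705, -0.051, 0.051, 0.705]
wrist_force: [-0.2, -1.0, -3.8]
finger_gap: 0.0083
```

```bash
python3 kk.py -2 0 -57; python3 - <<'E'
from go import *
import pickle
st=manip.observe();print(st['tcp_pos'],st['wrist_force'],st['torque'])
for n in['side','scene','wrist']:
    im=manip.get_image(n);save(im,n+'16',{'scene':(270,170,390,270),'side':(290,130,430,260),'wrist':(0,0,640,480)}[n],{'wrist':1,'side':5,'scene':6}[n]);pickle.dump((im,st),open(n+'16.pkl','wb'))
E
```

```text
t 17.10 tcp [ 0.5423 -0.0083  0.3729] yaw 8.24 F [-0.22 -0.95 -3.8 ] gap 8.3
inc 0.017 0.252 -1.299 0.024
target [ 0.5484 -0.0468  0.3653]
[ 0.54226947 -0.00830369  0.37286017] [-0.21513386 -0.95105127 -3.79909727] [-0.00230237  0.28524427  0.01980195]
```

View pics/side16.png

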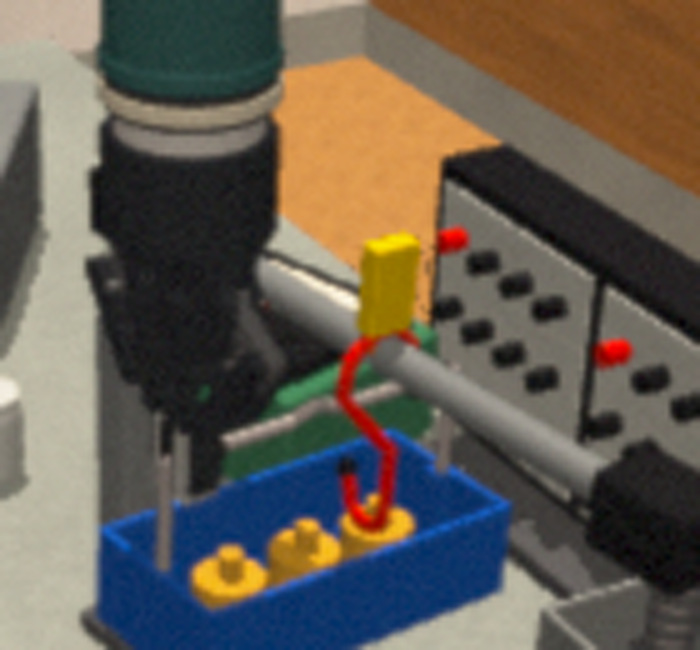

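View pics/scene16.png

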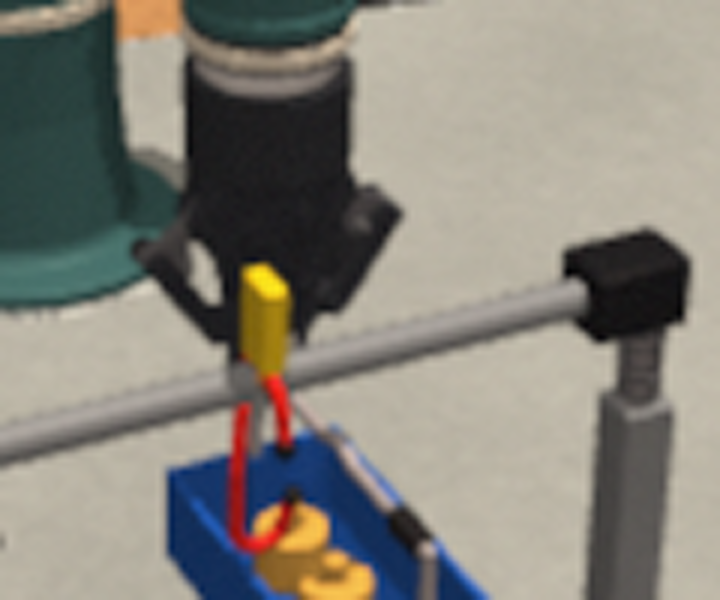

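View pics/wrist16.png

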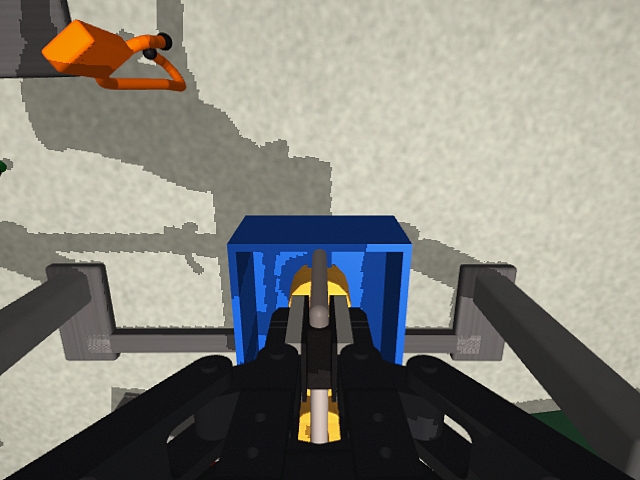

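```bash
cat > rel.py <<'E'
import sys
from bn import *
def rel(tag,ns=('side','scene')):
    a=np.radians(8.1);Rz=np.array([[np.cos(a),np.sin(a),0],[-np.sin(a),np.cos(a),0],[0,0,1]]);o=np.array([.6236,-.0361,.2693])
    for n in ns:
        im,st=pickle.load(open(n+tag+'.pkl','rb'));hsv=cv2.cvtColor(im['frame'],cv2.COLOR_RGB2HSV)
        q=(cloud(im)-o)@Rz.T*1e3
        kink=(st['tcp_pos']-o)@Rz.T*1e3; print(n,'expected kink', (kink+[74,0,-153]).round(1)); s=kink[1]
        g=hsv[...,1]<110
        w=q[g&(abs(q[...,1]-s)<11)&(abs(q[...,2]-(kink[2]-155))<13)]
        print(' bar', [(x,tuple(w[abs(w[:,0]-x)<3].mean(0).round(1)[1:])) for x in range(-50,60,6) if (abs(w[:,0]-x)<3).sum()>1])
        rd=(cv2.inRange(hsv,(0,180,90),(6,255,255))>0); w=q[rd&(abs(q[...,0])<30)&(abs(q[...,1])<25)]
        print(' red',[(z,tuple(w[abs(w[:,2]-z)<4].min(0).round(0)[:2]),tuple(w[abs(w[:,2]-z)<4].max(0).round(0)[:2])) for z in range(0,-100,-8) if (abs(w[:,2]-z)<4).sum()>1], w[:,2].min().round(1))
        bk=hsv[...,2]<60; w=q[bk&(abs(q[...,0])<12)&(abs(q[...,1]-16)<9)&(abs(q[...,2]+72)<9)]; print(' ball',len(w),w.mean(0).round(1) if len(w) else '',w[:,2].max() if len(w) else '')
if __name__=='__main__': rel(sys.argv[1])
E
python3 rel.py 16
```

```text
side expected kink [ -2.6  39.  -49.4]
 bar [(-50, (np.float64(36.1), np.float64(-52.0))), (-44, (np.float64(36.2), np.float64(-51.5))), (-38, (np.float64(36.9), np.float64(-51.8))), (-32, (np.float64(35.6), np.float64(-51.3))), (-26, (np.float64(36.2), np.float64(-52.2))), (-20, (np.float64(37.2), np.float64(-52.2))), (-14, (np.float64(36.4), np.float64(-50.6))), (-8, (np.float64(37.5), np.float64(-49.4))), (-2, (np.float64(36.9), np.float64(-48.8))), (4, (np.float64(36.6), np.float64(-51.8))), (10, (np.float64(35.8), np.float64(-54.7))), (22, (np.float64(35.5), np.float64(-52.4))), (28, (np.float64(36.4), np.float64(-53.3))), (34, (np.float64(37.2), np.float64(-54.1))), (40, (np.float64(36.6), np.float64(-54.1))), (46, (np.float64(37.4), np.float64(-54.0))), (52, (np.float64(35.9), np.float64(-59.0)))]
 red [(0, (np.float64(-19.0), np.float64(-5.0)), (np.float64(16.0), np.float64(3.0))), (-8, (np.float64(-22.0), np.float64(-7.0)), (np.float64(-8.0), np.float64(11.0))), (-16, (np.float64(-22.0), np.float64(-5.0)), (np.float64(-17.0), np.float64(1.0))), (-24, (np.float64(-22.0), np.f
[... 2042 characters left out ...]
6.0), np.float64(-8.0)), (np.float64(-7.0), np.float64(-3.0))), (-40, (np.float64(-14.0), np.float64(-11.0)), (np.float64(-3.0), np.float64(-6.0))), (-48, (np.float64(-5.0), np.float64(-14.0)), (np.float64(2.0), np.float64(-11.0))), (-56, (np.float64(-0.0), np.float64(-13.0)), (np.float64(1.0), np.float64(-13.0))), (-64, (np.float64(0.0), np.float64(-13.0)), (np.float64(0.0), np.float64(-13.0))), (-72, (np.float64(2.0), np.float64(-15.0)), (np.float64(4.0), np.float64(12.0))), (-80, (np.float64(-3.0), np.float64(-14.0)), (np.float64(3.0), np.float64(13.0))), (-88, (np.float64(-4.0), np.float64(-10.0)), (np.float64(2.0), np.float64(11.0)))] -94.2
 ball 3 [ -0.8  14.9 -69.9] -67.15501850259697
```

The kink sits in line with the hook in x (both within about 2 mm) and clear above the ball (top at -67). Moving the bar over the curl, then lowering.

Request:
arm_command:
  increments: "3 0.02 0.15 -0.2 0;3 0.02 0.2 -0.5 0;3 0.02 0.2 -0.8 0;3 0.02 0.2 -1.05 0;3 0.02 0.2 -1.25 0;3 0.02 0.2 -1.3 0;3 0.02 0.2 -1.3 0;3 0.02 0.2 -1.3 0"

```text
time: 17.92
tcp_pos: [0.5496, -0.0472, 0.3671]
eef_rot: [-0.705, -0.051, 0.051, 0.705]
wrist_force: [0.1, -0.1, -4.5]
finger_gap: 0.008
```

```bash
python3 kk.py -2 0 -88; python3 - <<'E'
from go import *
import pickle
st=manip.observe();print(st['tcp_pos'],st['wrist_force'],st['torque'])
for n in['side','scene']:
    im=manip.get_image(n);save(im,n+'17',{'scene':(280,190,360,270),'side':(310,150,410,250),'wrist':(0,0,640,480)}[n],{'wrist':1,'side':6,'scene':7}[n]);pickle.dump((im,st),open(n+'17.pkl','wb'))
E
python3 rel.py 17
```

```text
t 17.92 tcp [ 0.5496 -0.0472  0.3671] yaw 8.20 F [ 0.09 -0.09 -4.53] gap 8.0
inc -0.039 1.092 0.018 0.016
target [ 0.5484 -0.0468  0.3343]
[ 0.54959245 -0.04717901  0.36706414] [ 0.0890008  -0.09346573 -4.53376908] [-0.0239287   0.27003497 -0.00915725]
side expected kink [ -0.8  -0.5 -55.2]
 bar [(-50, (np.float64(-3.7), np.float64(-57.5))), (-44, (np.float64(-3.6), np.float64(-56.1))), (-38, (np.float64(-3.5), np.float64(-57.8))), (-32, (np.float64(-3.8), np.float64(-57.6))), (-26, (np.float64(-2.3), np.float64(-57.3))), (-20, (np.float64(-3.3), np.float64(-58.2))), (-14, (np.float64(-3.1), np.float64(-56.0))), (-8, (np.float64(-3.4), np.float64(-54.8))), (-2, (np.float64(-2.7), np.float64(-55.6))), (16, (np.float64(-3.5), np.float64(-58.6))), (22, (np.float64(-4.6), np.float64(-58.2))), (28, (np.float64(-2.6), np.float64(-59.0))), (34, (np.float64(-2.8), np.float64(-58.2))), (40, (np.float64(-2.6), np.float64(-61.1))), (46, (np.float64(-2.9), np.float64(-59.7))), (52, (np.float64(-3.7), np.float64(-61.4))), (58, (np.float64(-6.6), np.float64(-64.4)))]
 red [(0, (np.float64(-19.0), 
[... 2120 characters left out ...]
-9.0), np.float64(-12.0)), (np.float64(-3.0), np.float64(-8.0))), (-48, (np.float64(-3.0), np.float64(-13.0)), (np.float64(1.0), np.float64(-12.0))), (-56, (np.float64(-3.0), np.float64(-14.0)), (np.float64(1.0), np.float64(-12.0))), (-64, (np.float64(2.0), np.float64(-14.0)), (np.float64(2.0), np.float64(-14.0))), (-72, (np.float64(-0.0), np.float64(-15.0)), (np.float64(4.0), np.float64(-13.0))), (-80, (np.float64(-2.0), np.float64(-13.0)), (np.float64(0.0), np.float64(-12.0))), (-88, (np.float64(-3.0), np.float64(-11.0)), (np.float64(5.0), np.float64(9.0))), (-96, (np.float64(-4.0), np.float64(0.0)), (np.float64(-2.0), np.float64(6.0)))] -92.8
 ball 3 [ -0.4  14.7 -69.5] -68.40729354252272
```

View pics/side17.png

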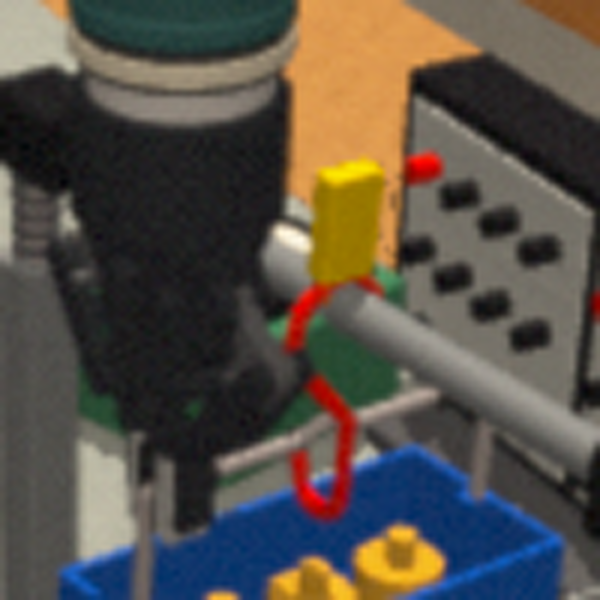

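View pics/scene17.png

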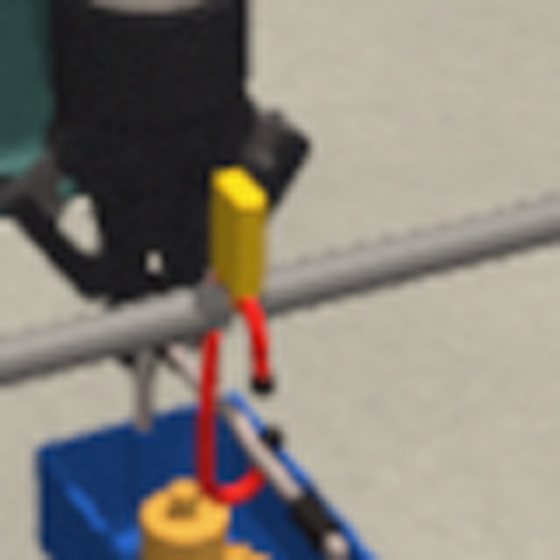

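The bar lies over the curl, between the shank (-13) and the ball (+15). Lowering.

Request:
arm_command:
  increments: "3 -0.02 0.2 0 0;3 -0.02 0.4 0 0;3 -0.02 0.6 0 0;3 -0.02 0.75 0 0;3 -0.02 0.88 0 0;3 -0.02 0.95 0 0;3 -0.02 0.95 0 0"

```text
time: 18.6
tcp_pos: [0.5486, -0.0469, 0.3376]
eef_rot: [-0.705, -0.05, 0.051, 0.705]
wrist_force: [-0.8, 0.2, -3.8]
finger_gap: 0.0085
```

Request:
arm_command:
  increments: "3 0 0.05 0 0;3 0 0.1 0 0;3 0 0.1 0 0"

```text
time: 18.85
tcp_pos: [0.5491, -0.0471, 0.3357]
eef_rot: [0.705, 0.051, -0.051, -0.705]
wrist_force: [-0.7, 0.6, -2.8]
finger_gap: 0.0079
```

```bash
python3 kk.py -2 0 -88;
```

```text
t 18.85 tcp [ 0.5491 -0.0471  0.3357] yaw 8.23 F [-0.7   0.62 -2.82] gap 7.9
inc -0.024 0.046 0.012 0.022
target [ 0.5484 -0.0468  0.3343]
```

Request:
arm_command:
  increments: "3 0 0.03 0 0;3 0 0.07 0 0;3 0 0.07 0 0"

```text
time: 19.1
tcp_pos: [0.5491, -0.0471, 0.3338]
eef_rot: [0.705, 0.051, -0.05, -0.705]
wrist_force: [0.7, 0.4, -1.3]
finger_gap: 0.0083
```

Request:
arm_command:
  increments: "3 0 0.04 0 0;3 0 0.07 0 0;3 0 0.07 0 0"

```text
time: 19.35
tcp_pos: [0.5491, -0.047, 0.3316]
eef_rot: [0.705, 0.051, -0.051, -0.705]
wrist_force: [-0.9, 0.5, -0.8]
finger_gap: 0.0083
```

```bash
python3 kk.py -2 0 -88; python3 - <<'E'
from go import *
import pickle
st=manip.observe();print(st['wrist_force'],st['torque'])
for n in['side']:
    im=manip.get_image(n);save(im,n+'18',{'scene':(280,190,360,270),'side':(310,150,410,250),'wrist':(0,0,640,480)}[n],{'wrist':1,'side':6,'scene':7}[n]);pickle.dump((im,st),open(n+'18.pkl','wb'))
E
```

```text
t 19.35 tcp [ 0.5491 -0.047   0.3316] yaw 8.24 F [-0.89  0.48 -0.77] gap 8.3
inc -0.025 -0.090 0.011 0.023
target [ 0.5484 -0.0468  0.3343]
[-0.8935488   0.47523045 -0.7713725 ] [-0.05455956  0.03243917 -0.01737011]
```

View pics/side18.png

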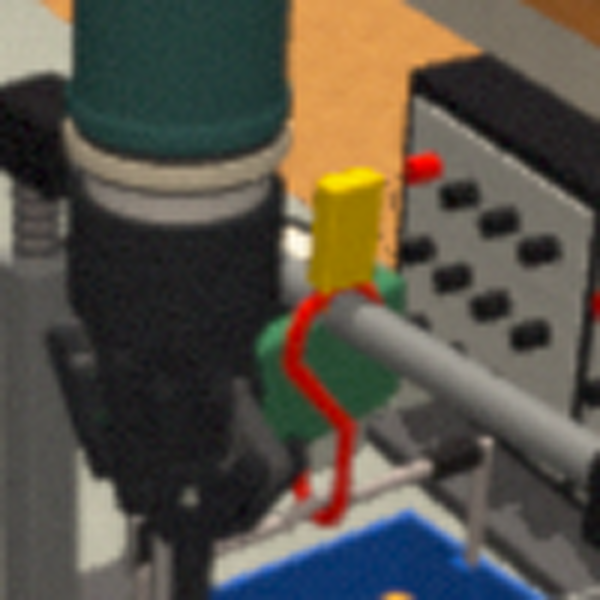

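Request:
arm_command:
  increments: "3 0 0.03 0 0;3 0 0.06 0 0;3 0 0.06 0 0;3 0 0.06 0 0"

```text
time: 19.73
tcp_pos: [0.5491, -0.0471, 0.3297]
eef_rot: [0.705, 0.051, -0.051, -0.705]
wrist_force: [-0.0, -0.3, -0.2]
finger_gap: 0.0077
```

```bash
python3 -c "
from go import *
st=manip.observe();print(st['tcp_pos'],st['wrist_force'],st['torque'])"
```

```text
[ 0.54908054 -0.04705773  0.32973906] [-0.03011451 -0.27847974 -0.22198927] [-0.01591014 -0.05542793 -0.00267262]
```

The load is fully on the hook (0 N at the wrist). Releasing gently.

Request:
arm_command:
  increments: "3 0 0 0 0;3 0 0 0 0;9 0 0 0 0;11 0 0 0 0;13 0 0 0 0;16 0 0 0 0;22 0 0 0 0;30 0 0 0 0"
  newtons: 20

```text
time: 20.4
tcp_pos: [0.5489, -0.047, 0.3294]
eef_rot: [-0.705, -0.051, 0.051, 0.705]
wrist_force: [0.1, 0.5, 0.0]
finger_gap: 0.0303
```

```bash
python3 - <<'E'
from go import *
import pickle
st=manip.observe();print(st['tcp_pos'],st['wrist_force'],st['finger_gap'])
for n in['side','wrist']:
    im=manip.get_image(n);save(im,n+'19',{'scene':(280,190,360,270),'side':(280,130,420,270),'wrist':(0,0,640,480)}[n],{'wrist':1,'side':4,'scene':7}[n]);pickle.dump((im,st),open(n+'19.pkl','wb'))
E
```

```text
[ 0.54889879 -0.04703632  0.32944641] [0.14370942 0.50201534 0.02366604] 0.030300269408453755
```

View pics/side19.png

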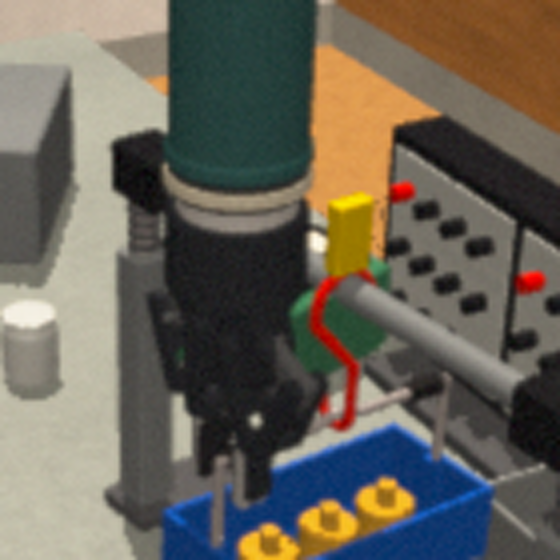

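View pics/wrist19.png

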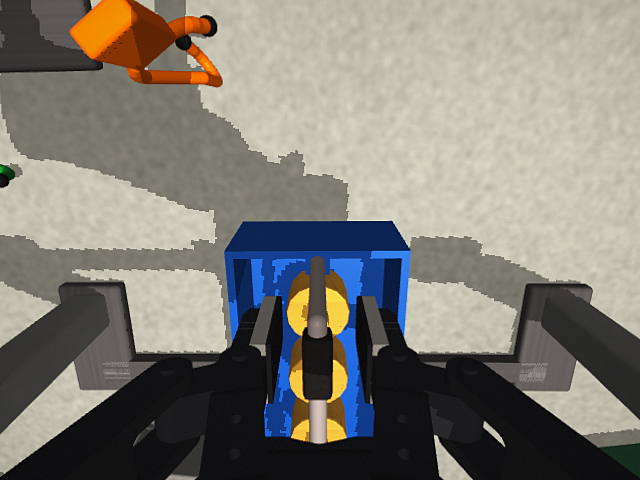

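The bin hangs by its kink, and the open pads straddle the sleeve at (318,360) without touching. Retreating straight up, then back.

Request:
arm_command:
  increments: "34 0 -0.3 0 0;34 0 -0.8 0 0;34 0 -1.5 0 0;34 0 -2.2 0 0;34 -0.7 -2.6 0 0;34 -1.5 -3 0 0;34 -2.4 -3.2 0 0;34 -3.2 -3.4 0 0"

```text
time: 21.17
tcp_pos: [0.4529, -0.0609, 0.4332]
eef_rot: [0.705, 0.051, -0.05, -0.705]
wrist_force: [-0.5, 0.5, -0.0]
finger_gap: 0.0341
```

Request:
arm_command:
  increments: "34 -0.5 -0.5 0 0;34 -0.5 -0.5 0 0;34 -0.5 -0.5 0 0;34 -0.5 -0.5 0 0;34 -0.5 -0.5 0 0;34 -0.5 -0.5 0 0;34 -0.5 -0.5 0 0;34 -0.5 -0.5 0 0"

```text
time: 21.83
tcp_pos: [0.4395, -0.0629, 0.4458]
eef_rot: [-0.705, -0.05, 0.051, 0.705]
wrist_force: [-0.4, -0.4, 0.0]
finger_gap: 0.0341
```

```bash
cat > lvl.py <<'E'
import sys
from bn import *
tag=sys.argv[1]
st=manip.observe();print(st['time'],st['tcp_pos'],st['wrist_force'],abs(st['dq']).max())
a=np.radians(8.1);Rz=np.array([[np.cos(a),np.sin(a),0],[-np.sin(a),np.cos(a),0],[0,0,1]]);o=np.array([.6236,-.0361,.2693])
for n in['side','scene']:
    im=manip.get_image(n);save(im,n+tag,{'scene':(265,190,385,300),'side':(280,130,420,270)}[n],{'side':4.2,'scene':5}[n]);pickle.dump((im,st),open(n+tag+'.pkl','wb'))
    q=(cloud(im)-o)@Rz.T*1e3;hsv=cv2.cvtColor(im['frame'],cv2.COLOR_RGB2HSV)
    B=cv2.inRange(hsv,(105,150,60),(125,255,255))>0; w=q[B&(abs(q[...,0])<110)&(abs(q[...,1])<70)&(q[...,2]<-120)]
    t=[];
    for x in range(-72,73,24):
        v=w[abs(w[:,0]-x)<12]
        if len(v)>20:t.append((x,np.percentile(v[:,2],97).round(1)))
    u=[]
    for y in range(-40,41,16):
        v=w[abs(w[:,1]-y)<8]
        if len(v)>20:u.append((y,np.percentile(v[:,2],97).round(1)))
    print(n,t,u,'x',np.percentile(w[:,0],[1,99]).round(1),'y',np.percentile(w[:,1],[1,99]).round(1),cv2.minAreaRect(w[w[:,2]>-160][:,:2].astype(np.float32)))
E
python3 lvl.py 20
```

```text
21.8333 [ 0.43946808 -0.06285339  0.44584366] [-0.39724348 -0.4026475   0.02256273] 0.006999318083384011
side [(-72, np.float64(-147.6)), (-48, np.float64(-149.3)), (-24, np.float64(-149.6)), (0, np.float64(-150.2)), (24, np.float64(-150.1)), (48, np.float64(-151.0)), (72, np.float64(-151.3))] [(-40, np.float64(-149.5)), (-24, np.float64(-148.2)), (-8, np.float64(-148.2)), (8, np.float64(-148.2)), (24, np.float64(-148.5)), (40, np.float64(-149.4))] x [-92.   87.3] y [-48.3  42.5] ((-1.3667449951171875, -3.2327613830566406), (93.25731658935547, 181.6570281982422), 89.42550659179688)
scene [(-72, np.float64(-146.3)), (-48, np.float64(-147.1)), (-24, np.float64(-148.2)), (0, np.float64(-149.8)), (24, np.float64(-149.4)), (48, np.float64(-148.6)), (72, np.float64(-149.3))] [(-40, np.float64(-147.5)), (-24, np.float64(-147.4)), (-8, np.float64(-149.7)), (8, np.float64(-149.0)), (24, np.float64(-150.5)), (40, np.float64(-149.6))] x [-91.3  91. ] y [-45.3  43.7] ((-0.40258026123046875, -1.0100555419921875), (185.5753631591797, 89.92772674560547), 0.1576334536075592)
```

View pics/side20.png

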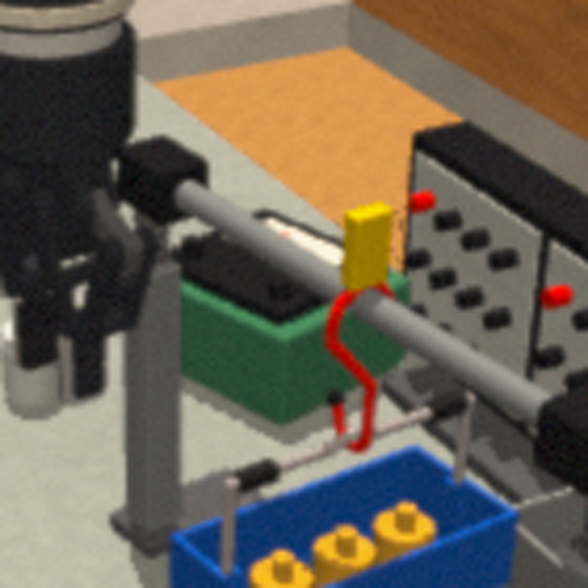

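View pics/scene20.png

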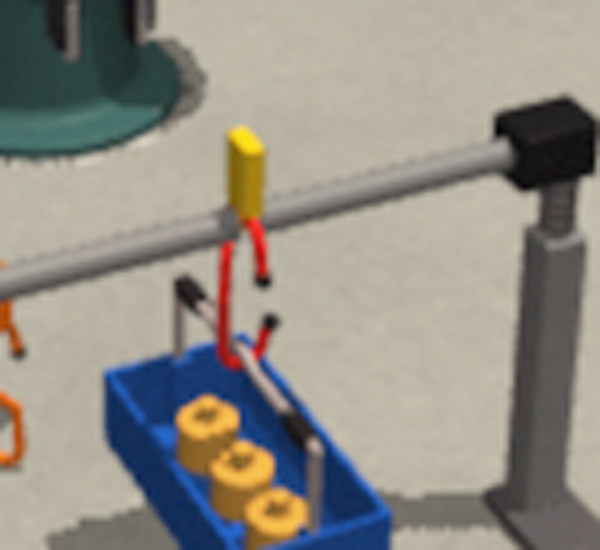

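The bin hangs by the kink (side crop (352,437)) and the gripper is clear. I wait a little to check that it is still.

Request:
arm_command:
  increments: "34 -0.8 -0.5 0 0;34 -0.8 -0.5 0 0;34 -0.8 -0.5 0 0;34 -0.8 -0.5 0 0;34 -0.8 -0.5 0 0;34 -0.8 -0.5 0 0;34 -0.8 -0.5 0 0;34 -0.8 -0.5 0 0"

```text
time: 22.6
tcp_pos: [0.4155, -0.0663, 0.4612]
eef_rot: [-0.705, -0.051, 0.051, 0.705]
wrist_force: [0.5, 0.2, -0.3]
finger_gap: 0.034
```

Request:
arm_command:
  increments: "34 0 0 0 0;34 0 0 0 0;34 0 0 0 0;34 0 0 0 0;34 0 0 0 0;34 0 0 0 0;34 0 0 0 0;34 0 0 0 0"

```text
time: 23.27
tcp_pos: [0.4153, -0.0664, 0.4616]
eef_rot: [0.705, 0.051, -0.051, -0.705]
wrist_force: [-0.1, -0.9, 0.0]
finger_gap: 0.0337
```

```bash
python3 lvl.py 21; python3 lvl.py 22; python3 - <<'E'
from h import *
import pickle
for n,b in[('side',(290,160,420,300)),('scene',(270,190,400,320))]:
    f=[pickle.load(open(n+t+'.pkl','rb'))[0]['frame'][b[1]:b[3],b[0]:b[2]].astype(int) for t in('20','21','22')]
    print(n,[np.percentile(abs(x-y),[50,99,99.9]) for x,y in((f[0],f[1]),(f[1],f[2]))])
    im=pickle.load(open(n+'22.pkl','rb'))[0]; save(im,n+'22f')
E
```

```text
23.2667 [ 0.41532797 -0.06639657  0.46157818] [-1.43005391e-01 -8.80847850e-01  2.79462222e-04] 0.00138014062151146
side [(-72, np.float64(-147.5)), (-48, np.float64(-148.8)), (-24, np.float64(-149.7)), (0, np.float64(-150.2)), (24, np.float64(-150.6)), (48, np.float64(-150.6)), (72, np.float64(-151.6))] [(-40, np.float64(-149.5)), (-24, np.float64(-147.8)), (-8, np.float64(-148.2)), (8, np.float64(-147.5)), (24, np.float64(-147.3)), (40, np.float64(-149.1))] x [-92.   87.4] y [-48.2  42.6] ((-1.8417739868164062, -2.7057418823242188), (92.65180969238281, 181.7379150390625), 89.45648956298828)
scene [(-72, np.float64(-145.8)), (-48, np.float64(-148.3)), (-24, np.float64(-148.1)), (0, np.float64(-147.8)), (24, np.float64(-148.6)), (48, np.float64(-149.9)), (72, np.float64(-150.5))] [(-40, np.float64(-147.6)), (-24, np.float64(-149.2)), (-8, np.float64(-150.5)), (8, np.float64(-149.2)), (24, np.float64(-151.0)), (40, np.float64(-150.7))] x [-90.9  90.8] y [-45.4  43.9] ((0.44940185546875, -1.3172645568847656), (89.81090545654297, 184.0685577392578), 89.71244049072266)
23.3667 [ 0.415334
[... 475 characters left out ...]
86541748046875, -2.114776611328125), (93.78271484375, 180.6583709716797), 89.54289245605469)
scene [(-72, np.float64(-147.5)), (-48, np.float64(-147.0)), (-24, np.float64(-148.1)), (0, np.float64(-148.6)), (24, np.float64(-148.6)), (48, np.float64(-149.8)), (72, np.float64(-149.9))] [(-40, np.float64(-147.7)), (-24, np.float64(-150.0)), (-8, np.float64(-148.6)), (8, np.float64(-149.3)), (24, np.float64(-149.8)), (40, np.float64(-150.2))] x [-91.   91.1] y [-45.5  43.8] ((-0.17797088623046875, -1.2459869384765625), (89.86334991455078, 184.82835388183594), 89.64279174804688)
side [array([  2., 153., 166.]), array([ 2., 10., 17.])]
scene [array([  1.   ,  11.   , 100.903]), array([1., 3., 5.])]
```

View pics/side22f.png

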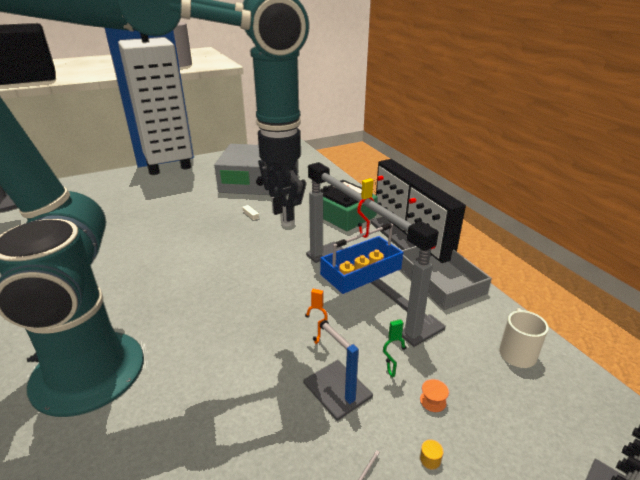

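View pics/scene22f.png

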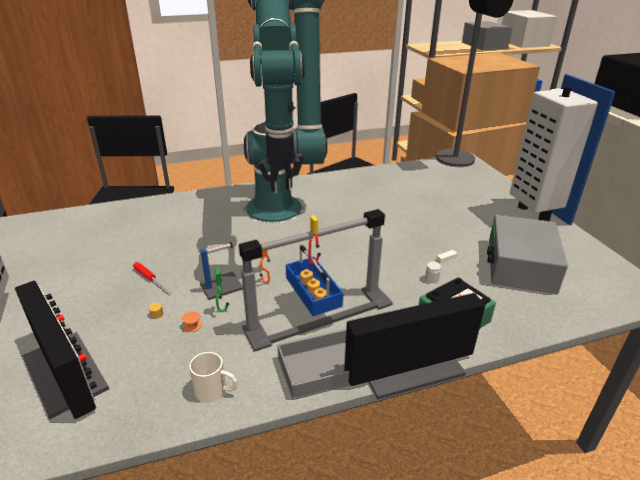

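The bin is still between pictures, level to about 1.4°, and everything else is in place. Handing in.

```bash
python3 -c "
from plant import manip
print(manip.finish_job())"
```

```text
the job is handed in; nothing more can be done
None
```

The job is done and handed in at about 23.5 s of the 72 s allowed.

**Hook:** I lifted the red hook off its peg by the yellow grip and hung it over the rail. I slid it along at about 4 N until the load fell to nothing, centred it in the groove and let go. The wrist picture showed the bar midway between the groove walls before release.

**Bin:** I gripped the bin by its near sleeve and hung it by the kink in the lower curl. I lowered it until the wrist load was zero, then released it and backed the gripper away. The rail sank only a few mm under the load, far from its 30 mm stop.

**Last checks:**
- The bin hangs in the curl and did not move between the last pictures. The only larger changes there came from the gripper backing away.
- The robot touches nothing, and the other objects and look-alike hooks are where they were.
- The bin is not perfectly level: both cameras show about 1.4° of tilt along its length, with the robot side higher.
- The camera position estimates disagreed by up to 5 mm for the bin's sleeve, but closing the grip showed the true position, and the later moves went from there.

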